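# Find the full jar in the chest and gather the washing-up

## Robot

A 6-joint arm with a two-finger parallel gripper is mounted at the origin on the work surface. World frame = base frame: x ahead of the robot, y to its left, z up, the work surface at z = 0. Lengths are in m, angles in rad, forces in N, time in s.
With the tool pointing down it reaches from about 0.35 to 0.95 m from the base axis. Payload 17.4 kg.
Tool frame: the origin (TCP) lies where the fingers leave the gripper's body, on its centre line; the fingertips stand 84 mm ahead of it and the grasp point (between the pads) lies 65 mm ahead of it; z points along the fingers, x is the direction in which the jaws open and shut, and the axes are right-handed (so a half turn about z gives the same grasp; the last joint's range is limited). The gripper opens to 93 mm and grips with 3 to 60 N. Pads are 15 mm wide; open, the fingers measure 128 mm over their backs; the gripper's body (75 mm by 188 mm) begins 65 mm behind the grasp point.
Start: joints at [-1.204, 0.116, 1.442, -0, 1.584, -0.038], TCP at [0.266, -0.62, 0.303] pointing down, gripper open.
Joint ranges: [-2.83, 2.83], [-0.83, 2.19], [0.07, 2.5], [-1.14, 4.28], [0.01, 3], [-2.97, 2.97]. Speed limits (rad/s): [1.89, 1.89, 2.22, 3.14, 3.14, 3.14].

## Interface

Orientations are given as a rotation vector (axis times angle).
In Python, from rig import ctrl gives the robot as it stands. The module is installed in compiled form; this text tells all that it offers.
- The arm moves only by the shell command python3 -m handwheel 'ROWS' [FORCE]. ROWS is JSON, a list that holds one entry, the list of rows, each a list of 5 numbers: the finger opening in m, from 0 to 0.093, then the shift along the tool's x, y, z in m, then the turn about the tool's z in rad. A call has exactly 10 rows; each row shifts and turns the commanded pose from where the row before left it, along the tool's axes as they then stand; what a row does not reach is not made up. A row lasts 1/8 s, in which the tool goes at most 62.5 mm and 10.7 degrees, less where a joint would pass 70% of its speed; a pose out of reach is approached as far as the arm can. A call with a gripper value outside its range is refused whole. The fingers move at their own pace and stop on an object; FORCE is the grip in N (left out, the last holds). Time passes only in rows, so rows that do not move let the fingers close, or fill a call up. It gives the time, the measured TCP pose, the force and the opening at its end, in the units of the state.
- ctrl.state(): the state, without advancing time (a new reading comes with each control period).
- ctrl.capture(name): name is "side" or "top" or "wrist"; returns (picture, depth): 400x640x3 uint8, red, green, blue; 400x640 float32, m along the optical axis (not along the pixel's ray), 0 where there is no reading.
- ctrl.camera_info(name): a dict with "camera_matrix" (3x3 intrinsics, pixels), "view" (4x4, takes a point from world to camera coordinates); the wrist camera has in their place "hand_eye" (4x4, takes a point from camera to tool coordinates, whose origin is the TCP and whose axes are the tool frame's). Camera axes: x right, y down, z forward; pixel columns grow to the right and rows downward; lengths in m; the calibration is good to about 2 mm. The wrist camera is an equidistant fisheye: a pixel r from the principal point sees the ray r / f radians off the axis. A picture is of the moment at which its call begins: read the wrist's pose just before it. camera_info takes no time and is no camera call.
- ctrl.close_job(): hands the job in, once; it reports no verdict.
Trained networks look in the newest picture that a camera, given by its name, has taken for a name from the list of things; names that differ only in an ending like _2 or _b are one class to them, and where a whole thing is asked for, a point or a joint stands for the part that bears it (a point fixed in the world has none). Each returns a list of dicts, best first, with "score" (0 to 1); they miss things now and then, are a little off and sometimes report something else, mostly with a low value. They report only what shows in the picture. A call takes as long as a camera call. They do not tell look-alikes from the thing itself.
- ctrl.spot_in(camera, name): "position" ([x, y, z] in m, in world coordinates, good to about 4 mm: the middle of the surface that is visible of it).
- ctrl.silhouettes(camera, name): "mask" (400x640 bool, what is visible of it).
- ctrl.mark_of(camera, name): "position" ([x, y, z] in m, in world coordinates, good to about 4 mm: a listed point, or the origin of a listed thing).
The state is a dict: "clock": time; "joint_positions": joint angles; "qd": joint speeds; "joint_torque": joint torques, N m; "eef_pos": TCP position; "orientation": TCP orientation; "ft_force": force on the tool from outside, world axes, zero at the start; "ft_torque": the same for the moment, N m; "finger_gap": opening from 0.0 (shut) to 1.0 (fully open).
Only numpy, scipy, OpenCV 4.12 (cv2) and the standard library are available. Lean on these libraries where they do the work, as an engineer would, in place of code of your own. Each camera call takes 0.05 s, during which the arm holds its last target.

## Task

Draw back the bolt of the bamboo chest, swing both flaps fully open and leave them open, then lift the two closed jars in turn to feel which is the heavier. Stand the heavier, full jar gently on the middle of the round cork trivet, and stand the lighter, empty jar upright on the floor of the steel wash-up tray together with every press disc from the bench, each disc lying flat, knob up, on the tray floor. Never tip a jar over, and leave the funnel, the lid lifter and the cup alone.

Things in the scene. Friction and masses are not known exactly. Their poses are not given: they have to be found in the camera images.
- chest: fixed bamboo chest: bay 110 (x) by 200 (y) mm inside, walls 8 mm, floor at 10 mm, wall tops at 140 mm, closed by two flaps meeting over the middle (tops at 150 mm). Bolt ledge at its front, 45 mm deep, 90 wide, 150 high. In its frame it spans x -108 to +63, y -108 to +108 mm. Origin: centre of the bay on the bench; x away from the robot, y left, z up. Jars stand inside at about y +50 and -50 mm
- bolt (a joint): sliding steel bolt on the chest's ledge: 0 shut (its end lies 27 mm over both flaps and bars them), grows as it is drawn along the chest's -x, towards the robot; stop at 0.036 m, clear of the flaps beyond 0.028 m; about 1.5 N of friction, stays where it is left
- bolt_knob (a point): point on the axis of the bolt's upright black knob (18 mm across, its foot 25 mm below this point and its top 15 mm above), moves with the bolt; the bolt's flat bar, 20 mm wide, reaches 12 mm from it towards the robot and 50 mm the other way
- flap_left (a joint): hinge angle of the chest's left flap (+y side): 0 shut and level, grows as it opens up and outward, stop at 2.7 rad. A 126 x 105 mm board, 10 mm thick, 0.18 kg, hinged along the chest's x axis; no spring: below about 1.3 rad it falls shut, above about 1.6 rad it falls open to the stop when let go
- flap_right (a joint): hinge angle of the chest's right flap (-y side): 0 shut and level, grows as it opens up and outward, stop at 2.7 rad. A 126 x 105 mm board, 10 mm thick, 0.18 kg, hinged along the chest's x axis; no spring: below about 1.3 rad it falls shut, above about 1.6 rad it falls open to the stop when let go
- flap_left_bar (a point): middle of the left flap's pull bar: a round steel bar, 12 mm thick and 80 mm long, parallel to the hinge, on two posts 70 mm apart. When shut its axis is 40 mm above the flap's top face, 68 mm across from the hinge line and 50 mm above it; the bar can turn between the fingers
- flap_right_bar (a point): middle of the right flap's pull bar, the mirror image of the left one
- flap_left_hinge (a point): middle of the left flap's hinge line, on the outer top edge of the chest's wall, 140 mm above the bench
- flap_right_hinge (a point): middle of the right flap's hinge line, on the outer top edge of the chest's wall
- jar_1: closed white ceramic jar, lid fixed; body 76 mm across (lid 78), lid top 82 mm above the underside, then an upright wooden knob 26 mm across up to 120 mm. Stands in the chest, left (+y) half. jar_1 and jar_2 look alike, 0.25 to 0.85 kg; one, not always the same, weighs at least 2 N more. Origin: centre of the underside, z up
- jar_2: closed white ceramic jar, lid fixed; body 76 mm across (lid 78), lid top 82 mm above the underside, then an upright wooden knob 26 mm across up to 120 mm. Stands in the chest, right (-y) half. jar_1 and jar_2 look alike, 0.25 to 0.85 kg; one, not always the same, weighs at least 2 N more. Origin: centre of the underside, z up
- disc_1: round hard silicone press disc, 70 mm across and 12 mm thick, with an upright knob 24 mm across rising from its middle to 64 mm above the underside; 0.12 kg; lies flat on the bench in front of the chest, knob up. One to three discs are present. Origin: centre of the underside, z up
- disc_2: round hard silicone press disc, 70 mm across and 12 mm thick, with an upright knob 24 mm across rising from its middle to 64 mm above the underside; 0.12 kg; lies flat on the bench in front of the chest, knob up. One to three discs are present. Origin: centre of the underside, z up
- disc_3: round hard silicone press disc, 70 mm across and 12 mm thick, with an upright knob 24 mm across rising from its middle to 64 mm above the underside; 0.12 kg; lies flat on the bench in front of the chest, knob up. One to three discs are present. Origin: centre of the underside, z up
- tray: fixed open steel wash-up tray, 215 mm along its x by 235 mm along its y, 30 mm high, walls and floor 5 mm thick. Origin: centre of the underside, z up
- trivet: fixed round cork trivet, 150 mm across, 10 mm thick. Origin: centre of the underside, z up
- funnel: red plastic funnel standing mouth down, 90 mm across, 95 mm high, beside the chest on its far left; bystander. Origin: centre of the underside
- lid_lifter: flat stainless lid lifter, 150 mm long, lying beyond the chest; bystander. Origin: centre of the underside
- cup: open ceramic cup, 76 mm across, 85 mm high, on the far right; bystander. Origin: centre of the underside
Things that resemble listed ones, but are neither listed nor needed, are in the scene too. What is shaped like the disc_2 but purple or yellow is not meant. What is shaped like the disc_3 but pink is not meant.

How it is judged:
By the outcome, as a careful person would: the job done as asked, in the order asked, and still so for the second after the job is handed in, with the robot touching nothing.
Of disc_1, disc_2, disc_3 only 1 to 3 are there at a start; the rules pass over those that are not, and their reading is None.
At some moment in a run one of disc_1, disc_2, disc_3 may be knocked a few centimetres aside while the robot is not near it.
It also fails if it takes over 210 s, if anything falls off the work surface, if the arm or the gripper's body presses on something with over 40 N, if the wrist force passes 120 N, or if a joint passes its speed limit or range.

## Working session

There is one attempt and no reset: what is moved stays moved. The work goes in short steps, Python scripts to look and compute and a shell command to move; the robot and the scene stay as the last step left them, time stands still between calls to the robot, and variables do not carry over. Pictures are saved under pics/ and viewed, and the job is handed in when it is done.

```bash
mkdir -p pics; ls
cat > h.py <<'E'
from rig import ctrl
import numpy as np, cv2
from scipy.spatial.transform import Rotation as R
def snap(cam,fn):
    s=ctrl.state(); p,d=ctrl.capture(cam); cv2.imwrite('pics/'+fn,p[:,:,::-1]); return s,p,d
def T(s):
    M=np.eye(4);M[:3,:3]=R.from_rotvec(s['orientation']).as_matrix();M[:3,3]=s['eef_pos'];return M
def st():
    s=ctrl.state()
    print('t',round(s['clock'],2),'tcp',np.round(s['eef_pos'],4),'F',np.round(s['ft_force'],2),'gap',round(s['finger_gap']*93,1),'q',np.round(s['joint_positions'],2))
    print(np.round(T(s)[:3,:3],3).tolist()); return s
def world(cam,d,u,v):
    i=ctrl.camera_info(cam);K=np.array(i['camera_matrix']);V=np.array(i['view']);z=d[v,u]
    return (np.linalg.inv(V)@np.array([(u-K[0,2])/K[0,0]*z,(v-K[1,2])/K[1,1]*z,z,1]))[:3]
E
python3 - <<'E'
from h import *
st()
for c in('top','side','wrist'):
    snap(c,c+'0.png')
    print({k:np.round(v,3).tolist() for k,v in ctrl.camera_info(c).items() if not isinstance(v,str)})
st()
E
```

```text
pics
t 0.0 tcp [ 0.2658 -0.6203  0.302 ] F [-0.36  1.08 -0.26] gap 93.0 q [-1.2   0.12  1.44  0.    1.58 -0.04]
[[0.394, -0.919, -0.0], [-0.919, -0.394, 0.001], [-0.001, -0.0, -1.0]]
{'camera_matrix': [[512.635, 0.0, 308.743], [0.0, 512.635, 194.229], [0.0, 0.0, 1.0]], 'view': [[0.022, -1.0, 0.02, -0.038], [-0.986, -0.025, -0.163, 0.552], [0.164, -0.016, -0.986, 1.204], [0.0, 0.0, 0.0, 1.0]]}
{'camera_matrix': [[444.671, 0.0, 320.644], [0.0, 444.671, 198.288], [0.0, 0.0, 1.0]], 'view': [[-0.925, -0.38, 0.002, 0.518], [-0.296, 0.716, -0.633, 0.251], [0.239, -0.586, -0.774, 1.135], [0.0, 0.0, 0.0, 1.0]]}
{'camera_matrix': [[309.707, 0.0, 317.099], [0.0, 309.707, 201.209], [0.0, 0.0, 1.0]], 'hand_eye': [[1.0, -0.0, -0.001, -0.0], [0.0, 0.962, 0.274, -0.077], [0.001, -0.274, 0.962, -0.082], [0.0, 0.0, 0.0, 1.0]]}
t 0.15 tcp [ 0.2658 -0.6204  0.3022] F [-0.23 -0.27 -0.22] gap 93.2 q [-1.2   0.12  1.44  0.    1.58 -0.04]
[[0.394, -0.919, -0.0], [-0.919, -0.394, 0.001], [-0.001, -0.0, -1.0]]
```

View pics/top0.png

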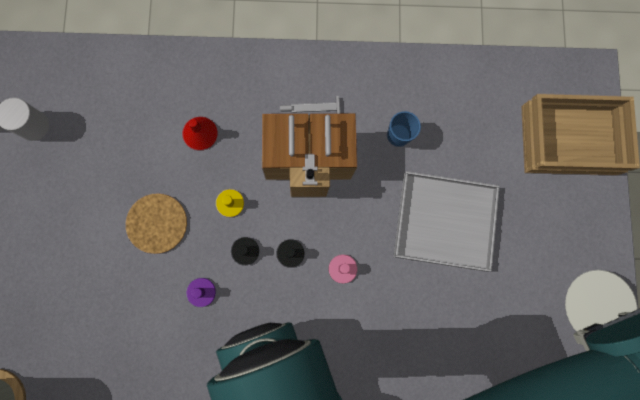

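View pics/side0.png

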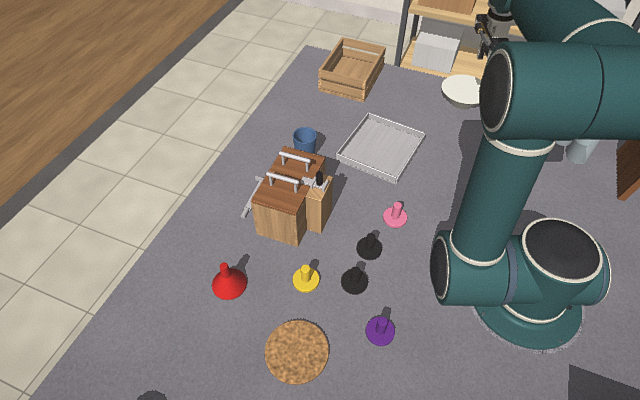

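Run:
```python
from h import *
snap('top','top1.png')
for n in ['chest','bolt_knob','flap_left_bar','flap_right_bar','flap_left_hinge','flap_right_hinge','jar_1','disc_1','disc_2','disc_3','tray','trivet','funnel','cup','lid_lifter']:
    print(n,[(np.round(o['position'],3).tolist(),round(o['score'],2)) for o in ctrl.mark_of('top',n)])
st()
```

```text
chest [([0.663, -0.017, 0.003], 0.75)]
bolt_knob [([0.577, -0.023, 0.188], 0.79)]
flap_left_bar [([0.658, 0.016, 0.19], 0.73)]
flap_right_bar [([0.661, -0.059, 0.189], 0.72)]
flap_left_hinge [([0.657, 0.084, 0.142], 0.79)]
flap_right_hinge [([0.669, -0.132, 0.139], 0.79)]
jar_1 []
disc_1 [([0.532, 0.171, 0.002], 0.97), ([0.308, 0.228, -0.002], 0.88), ([0.41, 0.016, 0.002], 0.75), ([0.411, 0.126, 0.002], 0.68), ([0.379, -0.114, 0.004], 0.61)]
disc_2 [([0.532, 0.171, 0.002], 0.97), ([0.308, 0.228, -0.002], 0.88), ([0.41, 0.016, 0.002], 0.75), ([0.411, 0.126, 0.002], 0.68), ([0.379, -0.114, 0.004], 0.61)]
disc_3 [([0.532, 0.171, 0.002], 0.97), ([0.308, 0.228, -0.002], 0.88), ([0.41, 0.016, 0.002], 0.75), ([0.411, 0.126, 0.002], 0.68), ([0.379, -0.114, 0.004], 0.61)]
tray [([0.493, -0.368, -0.002], 0.87)]
trivet [([0.477, 0.348, 0.0], 0.81)]
funnel [([0.714, 0.254, 0.004], 0.69), ([0.662, -0.06, 0.189], 0.4)]
cup [([0.721, -0.256, -0.002], 0.63)]
lid_lifter [([0.788, -0.036, 0.001], 0.58)]
t 0.95 tcp [ 0.2659 -0.6204  0.3027] F [ 1.03 -0.89 -0.68] gap 92.7 q [-1.2   0.12  1.44  0.    1.58 -0.04]
[[0.394, -0.919, 0.0], [-0.919, -0.394, 0.0], [0.0, -0.0, -1.0]]
```

The lookalikes of a disc, by top-view pixel, are yellow (230,203), purple (201,292) and pink (343,268), and none of these are wanted. The discs I want are the two black ones at (245,251) and (290,253). The bolt knob is at (310,173), the flap bars at (292,135) and (327,135), the trivet at (156,223) and the tray at (448,222). The wooden crate (580,135) and white plate (600,305) are distractors.

```bash
cat >> h.py <<'E'
def cloud(cam,d):
    i=ctrl.camera_info(cam);K=np.array(i['camera_matrix']);V=np.array(i['view'])
    v,u=np.mgrid[:400,:640]
    P=np.stack([(u-K[0,2])/K[0,0]*d,(v-K[1,2])/K[1,1]*d,d],-1)@V[:3,:3]-V[:3,3]@V[:3,:3]
    P[d==0]=np.nan; return P
E
python3 - <<'E'
from h import *
s,p,d=snap('top','top2.png'); P=cloud('top',d); np.savez('/tmp/t.npz',P=P,p=p)
c=p[90:300,180:520]; cv2.imwrite('pics/crop0.png',cv2.resize(c[:,:,::-1],None,fx=2.3,fy=2.3,interpolation=cv2.INTER_CUBIC))
X,Y,Z=P[...,0],P[...,1],P[...,2]
def fit(m,n):
    q=P[m]; c=np.median(q[:,:2],0); w=q[:,:2]-q[:,:2].mean(0); e=np.linalg.eigh(w.T@w)[1][:,1]
    r=cv2.minAreaRect(q[:,:2].astype(np.float32)*1000)
    print(n,len(q),'mean',q.mean(0).round(4),'zr',np.percentile(q[:,2],[5,50,95]).round(4),'ax',np.degrees(np.arctan2(e[1],e[0])).round(1),'rect',np.round(r[0],1),np.round(r[1],1),round(r[2],1))
m=(Z>.182)&(X>.605)&(X<.72)&(abs(Y)<.2)
fit(m&(Y>-.02),'barL');fit(m&(Y<-.02),'barR')
fit((Z>.175)&(X>.55)&(X<.6)&(abs(Y)<.1),'knob')
fit((Z>.143)&(Z<.157)&(X>.61)&(X<.75)&(abs(Y)<.16),'flaps')
fit((Z>.018)&(Z<.04)&(X>.33)&(X<.65)&(Y<-.22)&(Y>-.51),'tray rim')
fit((Z>.006)&(Z<.02)&(abs(X-.477)<.1)&(abs(Y-.348)<.1),'trivet')
for n,x,y in(('d1',.411,.126),('d2',.41,.016)):
    fit((np.hypot(X-x,Y-y)<.06)&(Z>.006)&(Z<.02),n+' plate');fit((np.hypot(X-x,Y-y)<.06)&(Z>.055),n+' knobtop')
E
```

```text
barL 200 mean [0.6583 0.0192 0.1941] zr [0.1905 0.1941 0.1979] ax -178.4 rect [658.7  19.2] [90.8  8.8] 1.6
barR 221 mean [ 0.6591 -0.0602  0.1935] zr [0.1896 0.1935 0.1975] ax -178.0 rect [661.1 -60.7] [90.7 11.4] 1.2
knob 66 mean [ 0.5733 -0.023   0.1954] zr [0.1791 0.1973 0.2009] ax 168.0 rect [574.3 -23.1] [16.9 15.5] 4.4
flaps 3950 mean [ 0.666  -0.0206  0.1492] zr [0.1456 0.1491 0.1528] ax 90.5 rect [665.  -20.5] [116.2 213.9] 1.7
tray rim 956 mean [ 0.5    -0.3741  0.0269] zr [0.0202 0.0273 0.0318] ax 82.6 rect [ 498.7 -368.5] [236.8 215.7] 82.5
trivet 2707 mean [0.4757 0.3512 0.0101] zr [0.0066 0.0099 0.014 ] ax 135.5 rect [475.9 340.3] [184.4 193.8] 4.8
d1 plate 536 mean [0.413  0.1285 0.0115] zr [0.0078 0.0113 0.0159] ax 46.2 rect [408.  121.1] [90.7 78.7] 29.4
d1 knobtop 80 mean [0.4134 0.129  0.0638] zr [0.0593 0.0636 0.0678] ax -135.5 rect [413.8 128.6] [21.4 21.7] 3.0
d2 plate 531 mean [0.4098 0.0177 0.0114] zr [0.0077 0.0113 0.0152] ax -164.4 rect [409.1  14.2] [91.2 68.9] 68.8
d2 knobtop 79 mean [0.4104 0.0176 0.0631] zr [0.0595 0.0627 0.0675] ax 106.8 rect [410.3  17.7] [21.5 21.5] 46.6
```

View pics/crop0.png

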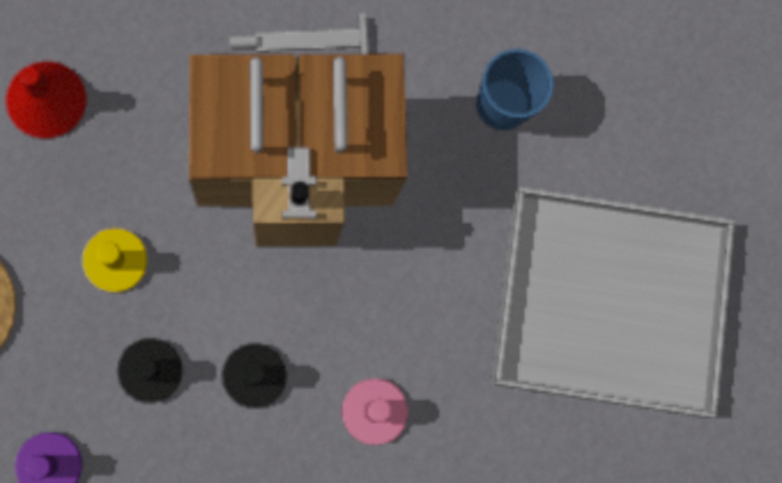

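```bash
cat >> h.py <<'E'
def go(x,y,zg,hd=None,rows=10):
    """grasp point target; hd: world heading deg of tool x. prints turn and tool delta (after turn)"""
    s=st(); M=T(s); h0=np.degrees(np.arctan2(M[1,0],M[0,0]))
    if hd is None: hd=h0
    a=np.radians(hd); tx=np.array([np.cos(a),np.sin(a)]); ty=np.array([tx[1],-tx[0]])
    D=np.array([x,y])-M[:2,3]; dz=zg+.065-M[2,3]
    t=np.array([D@tx,D@ty,-dz]); print('head',h0.round(2),'turn',np.radians(h0-hd).round(4),'delta',t.round(4),'len',np.linalg.norm(t).round(3),'per row',(t/rows).round(4))
E
python3 -m handwheel '[[[0.093,0,0,-0.02,0.126],[0.093,0,0,-0.02,0.126],[0.093,0,0,-0.02,0.126],[0.05,-0.049,-0.027,0,0],[0.05,-0.049,-0.027,0,0],[0.05,-0.049,-0.027,0,0],[0.05,-0.049,-0.027,0,0],[0.05,-0.049,-0.027,0,0],[0.05,-0.049,-0.027,0,0],[0.05,-0.049,-0.027,0,0]]]' 20
python3 -c "
from h import *
go(.574,-.023,.30,-88.4)"
```

```text
clock: 2.25
eef_pos: [0.446, -0.2708, 0.363]
orientation: [-2.251, 2.192, -0.001]
ft_force: [0.9, -0.9, -0.3]
finger_gap: 0.541
t 2.25 tcp [ 0.446  -0.2708  0.363 ] F [ 0.88 -0.88 -0.25] gap 50.3 q [-0.59 -0.23  1.68  0.    1.69  0.95]
[[0.027, -1.0, 0.001], [-1.0, -0.027, -0.0], [0.0, -0.001, -1.0]]
head -88.48 turn -0.0013 delta [-0.2441 -0.1349 -0.002 ] len 0.279 per row [-0.0244 -0.0135 -0.0002]
```

```bash
python3 -m handwheel '[[[0.05,-0.049,-0.027,0,0],[0.05,-0.049,-0.027,0,0],[0.05,-0.049,-0.027,0,0],[0.05,-0.049,-0.027,0,0],[0.05,-0.048,-0.027,0,0],[0.05,0,0,0,0],[0.05,0,0,0.02,0],[0.05,0,0,0,0],[0.05,0,0,0,0],[0.05,0,0,0,0]]]'
python3 - <<'E'
from h import *
go(.574,-.023,.189,-88.4)
s,p,d=snap('wrist','w1.png')
for n in ['bolt_knob','flap_left_bar','flap_right_bar']:
    print(n,[(np.round(o['position'],3).tolist(),round(o['score'],2)) for o in ctrl.mark_of('wrist',n)])
E
```

```text
clock: 3.5
eef_pos: [0.5739, -0.0256, 0.3433]
orientation: [-2.25, 2.192, -0.001]
ft_force: [0.0, -0.5, 0.5]
finger_gap: 0.535
t 3.5 tcp [ 0.5739 -0.0256  0.3433] F [ 0.01 -0.55  0.48] gap 49.8 q [-0.09 -0.11  1.6   0.    1.65  1.46]
[[0.026, -1.0, 0.001], [-1.0, -0.026, -0.0], [0.0, -0.001, -1.0]]
head -88.52 turn -0.0021 delta [-0.0026 -0.0002  0.0893] len 0.089 per row [-0.0003 -0.      0.0089]
bolt_knob [([0.578, -0.026, 0.183], 0.87)]
flap_left_bar [([0.663, 0.017, 0.191], 0.77)]
flap_right_bar [([0.656, -0.058, 0.192], 0.64)]
```

View pics/w1.png

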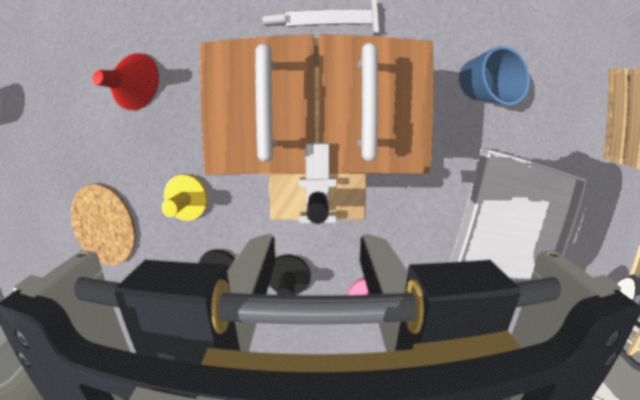

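The wrist view shows the bolt knob at (317,207), centred between the fingers, and the flap bars at (263,100) and (369,100). I'm descending to grip the knob.

```bash
python3 -m handwheel '[[[0.05,-0.001,-0.001,0.03,0],[0.05,0,0,0.03,0],[0.05,0,0,0.028,0],[0.05,0,0,0,0],[0.0,0,0,0,0],[0.0,0,0,0,0],[0.0,0,0,0,0],[0,0,0,0,0],[0,0,0,0,0],[0,0,0,0,0]]]' 20
python3 -c "
from h import *
st()"
```

```text
clock: 4.95
eef_pos: [0.5751, -0.0251, 0.2555]
orientation: [2.249, -2.192, 0.004]
ft_force: [0.0, -11.0, 2.5]
finger_gap: 0.189
t 4.95 tcp [ 0.5751 -0.0251  0.2555] F [  0.04 -10.98   2.45] gap 17.6 q [-0.09 -0.08  1.72 -0.    1.5   1.46]
[[0.026, -1.0, 0.001], [-1.0, -0.026, -0.003], [0.003, -0.001, -1.0]]
```

```bash
python3 -m handwheel '[[[0,0.001,0.004,0,0],[0,0,0.005,0,0],[0,0,0.005,0,0],[0,0,0.005,0,0],[0,0,0.005,0,0],[0,0,0.005,0,0],[0,0,0.004,0,0],[0,0,0,0,0],[0,0,0,0,0],[0,0,0,0,0]]]' 20
python3 -c "
from h import *
st()"
```

```text
clock: 6.2
eef_pos: [0.5419, -0.0264, 0.2554]
orientation: [2.25, -2.191, 0.002]
ft_force: [-1.0, -7.8, 5.3]
finger_gap: 0.188
t 6.2 tcp [ 0.5419 -0.0264  0.2554] F [-0.99 -7.83  5.34] gap 17.5 q [-0.1  -0.16  1.79 -0.    1.51  1.45]
[[0.026, -1.0, 0.001], [-1.0, -0.026, -0.001], [0.001, -0.001, -1.0]]
```

```bash
python3 -m handwheel '[[[0.04,0,0,0,0],[0.04,0,0,0,0],[0.04,0,0,-0.03,0],[0.04,0,0,-0.03,0],[0.04,0,0,-0.03,0],[0.04,-0.014,-0.04,0,0],[0.04,-0.014,-0.04,0,0],[0.04,-0.014,-0.039,0,0],[0.04,0,0,0,0],[0.04,0,0,0,0]]]' 10
python3 - <<'E'
from h import *
s,p,d=snap('top','top3.png'); P=cloud('top',d); X,Y,Z=np.moveaxis(P,-1,0)
s,p,d=snap('wrist','w2.png')
m=(Z>.175)&(X<.6)&(X>.5)&(abs(Y)<.06);print(m.sum(), P[m].mean(0))
for n in ['bolt_knob','flap_left_bar','flap_right_bar']:
    print(n,[(np.round(o['position'],3).tolist(),round(o['score'],2)) for o in ctrl.mark_of('wrist',n)])
go(.660,.0185,.19,-88.4)
E
```

```text
clock: 7.45
eef_pos: [0.6595, 0.0194, 0.3444]
orientation: [2.251, -2.191, -0.001]
ft_force: [-0.4, -0.0, 0.1]
finger_gap: 0.434
2649 [ 0.53144641 -0.00555173  0.59909956]
bolt_knob [([0.543, -0.027, 0.182], 0.62)]
flap_left_bar [([0.662, 0.018, 0.189], 0.8), ([0.497, -0.368, -0.001], 0.35)]
flap_right_bar [([0.661, -0.06, 0.187], 0.71)]
t 7.7 tcp [0.6593 0.0191 0.3454] F [ 0.59 -0.27  0.45] gap 40.1 q [-0.01  0.07  1.42  0.    1.65  1.53]
[[0.026, -1.0, 0.001], [-1.0, -0.026, 0.0], [-0.0, -0.001, -1.0]]
head -88.49 turn -0.0015 delta [ 0.0006 -0.0007  0.0904] len 0.09 per row [ 0.0001 -0.0001  0.009 ]
```

View pics/w2.png

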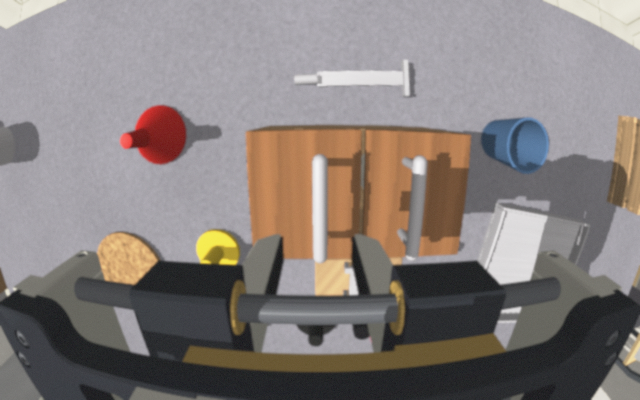

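The bolt knob now reads x 0.543, so it is drawn about 33 mm and clear of the flaps. The left bar at (319,205) is centred between the fingers.

```bash
python3 -m handwheel '[[[0.04,0,0,0.03,0],[0.04,0,0,0.03,0],[0.04,0,0,0.029,0],[0.04,0,0,0,0],[0,0,0,0,0],[0,0,0,0,0],[0,0,0,0,0],[0,0,0,0,0],[0,0,0,0,0],[0,0,0,0,0]]]' 15
python3 - <<'E'
from h import *
st()
a=np.arctan2(50,68);r=np.hypot(50,68);pr=None
for th in np.linspace(0,1.48,13):
    q=np.array([-r*np.cos(a+th),r*np.sin(a+th)])
    if pr is not None: print(round(th,2),'out',(q-pr)[0].round(1),'up',(q-pr)[1].round(1))
    pr=q
E
```

```text
clock: 8.95
eef_pos: [0.6601, 0.0179, 0.2573]
orientation: [2.249, -2.192, 0.005]
ft_force: [-0.7, -11.5, 6.3]
finger_gap: 0.123
t 8.95 tcp [0.6601 0.0179 0.2573] F [ -0.73 -11.54   6.31] gap 11.5 q [-0.01  0.1   1.53 -0.    1.51  1.53]
[[0.026, -1.0, 0.002], [-1.0, -0.026, -0.003], [0.003, -0.002, -1.0]]
0.12 out 6.7 up 8.0
0.25 out 7.6 up 7.1
0.37 out 8.4 up 6.1
0.49 out 9.1 up 5.0
0.62 out 9.7 up 3.9
0.74 out 10.1 up 2.7
0.86 out 10.3 up 1.4
0.99 out 10.4 up 0.1
1.11 out 10.3 up -1.2
1.23 out 10.1 up -2.4
1.36 out 9.7 up -3.6
1.48 out 9.2 up -4.8
```

```bash
python3 -m handwheel '[[[0,-0.0067,0,-0.008,0],[0,-0.0076,0,-0.0071,0],[0,-0.0084,0,-0.0061,0],[0,-0.0091,0,-0.005,0],[0,-0.0097,0,-0.0039,0],[0,-0.0101,0,-0.0027,0],[0,-0.0103,0,-0.0014,0],[0,-0.0104,0,-0.0001,0],[0,0,0,0,0],[0,0,0,0,0]]]' 15
python3 -c "
from h import *
st(); snap('side','s1.png')"
```

```text
clock: 10.2
eef_pos: [0.658, 0.0918, 0.2901]
orientation: [-2.251, 2.191, 0.0]
ft_force: [3.3, 0.9, 4.9]
finger_gap: 0.124
t 10.2 tcp [0.658  0.0918 0.2901] F [3.26 0.86 4.89] gap 11.5 q [0.1  0.1  1.48 0.   1.56 1.64]
[[0.027, -1.0, 0.0], [-1.0, -0.027, 0.0], [-0.0, -0.0, -1.0]]
```

View pics/s1.png

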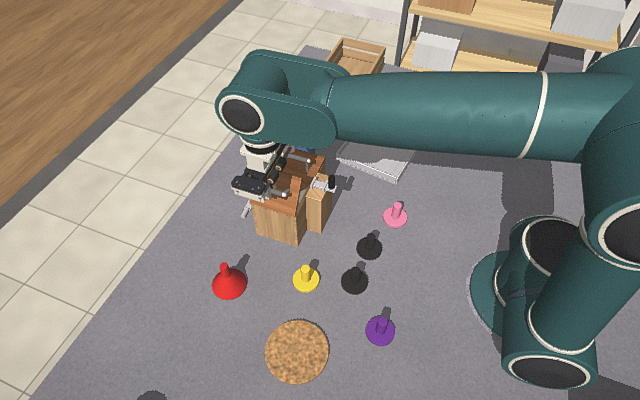

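```bash
python3 -m handwheel '[[[0,-0.0103,0,0.0012,0],[0,-0.0101,0,0.0024,0],[0,-0.0097,0,0.0036,0],[0,-0.0085,0,0.0043,0],[0,0,0,0,0],[0,0,0,0,0],[0.025,0,0,0,0],[0.025,0,0,-0.001,0],[0.025,0,0,-0.05,0],[0.025,0,0,-0.06,0]]]' 15
python3 -c "
from h import *
st(); snap('side','s2.png'); snap('wrist','w3.png')"
```

```text
clock: 11.5
eef_pos: [0.6566, 0.13, 0.39]
orientation: [2.25, -2.19, -0.002]
ft_force: [0.2, 0.8, -0.0]
finger_gap: 0.268
t 11.5 tcp [0.6566 0.13   0.39  ] F [ 0.23  0.77 -0.  ] gap 24.9 q [0.16 0.1  1.32 0.   1.72 1.7 ]
[[0.027, -1.0, -0.002], [-1.0, -0.027, -0.0], [0.0, 0.002, -1.0]]
```

View pics/s2.png

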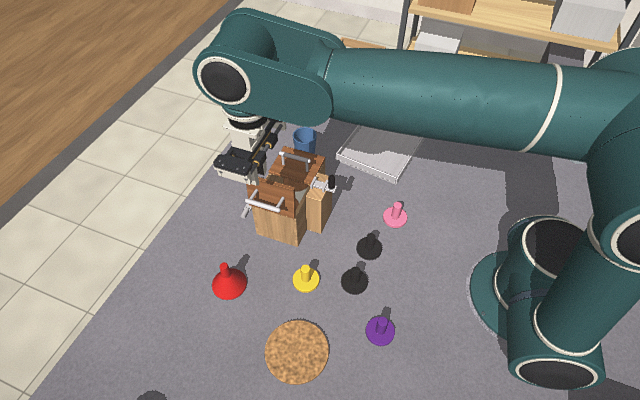

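View pics/w3.png

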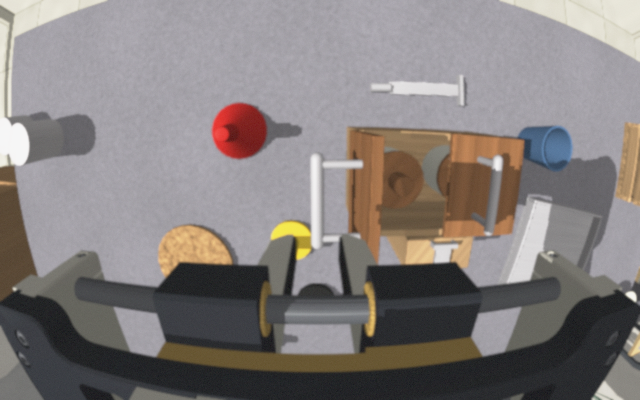

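The left flap stands upright, with its board edge at (365,190) and bar at (318,200). It is stable there, so next I push it outward from inside with the closed fingers.

```bash
python3 -m handwheel '[[[0,0.05,0,0,0],[0,0.052,0,0,0],[0,0,0,0.045,0],[0,0,0,0.045,0],[0,-0.018,0,0,0],[0,-0.012,0,0,0],[0,-0.012,0,0,0],[0,-0.012,0,0,0],[0,-0.012,0,0,0],[0,0,0,0,0]]]' 15
python3 -c "
from h import *
st(); snap('side','s3.png')"
```

```text
clock: 12.85
eef_pos: [0.6578, 0.0951, 0.2997]
orientation: [-2.252, 2.19, 0.0]
ft_force: [-0.6, 0.6, -0.9]
finger_gap: 0.002
t 12.85 tcp [0.6578 0.0951 0.2997] F [-0.57  0.58 -0.93] gap 0.2 q [0.11 0.09 1.47 0.   1.58 1.65]
[[0.028, -1.0, 0.0], [-1.0, -0.028, 0.0], [-0.0, -0.0, -1.0]]
```

View pics/s3.png

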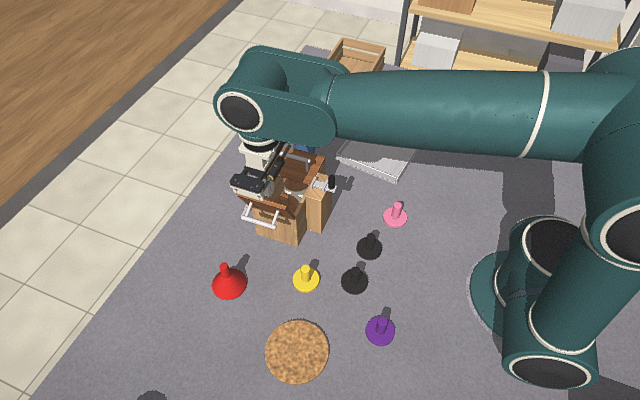

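```bash
python3 -m handwheel '[[[0,0,0,-0.05,0],[0.04,0.04,0,0,0],[0.04,0.04,0,0,0],[0.04,0.04,0,0,0],[0.04,0.0355,0,0,0],[0.04,0,0,0,0],[0.04,0,0,0,0],[0.04,0,0,0,0],[0.04,0,0,0,0],[0.04,0,0,0,0]]]' 15
python3 - <<'E'
from h import *
s,p,d=snap('wrist','w4.png')
print([(np.round(o['position'],3).tolist(),round(o['score'],2)) for o in ctrl.mark_of('wrist','flap_right_bar')])
go(.660,-.0605,.19,-88.4)
E
```

```text
clock: 14.15
eef_pos: [0.662, -0.0608, 0.3496]
orientation: [-2.252, 2.191, 0.0]
ft_force: [-0.4, 0.1, -0.4]
finger_gap: 0.426
[([0.66, -0.063, 0.191], 0.69)]
t 14.25 tcp [ 0.662  -0.061   0.3496] F [-0.3   0.1   0.13] gap 40.3 q [-0.13  0.09  1.4   0.    1.66  1.41]
[[0.027, -1.0, 0.0], [-1.0, -0.027, -0.0], [0.0, -0.0, -1.0]]
head -88.44 turn -0.0008 delta [-0.0005  0.002   0.0946] len 0.095 per row [-0.0001  0.0002  0.0095]
```

View pics/w4.png

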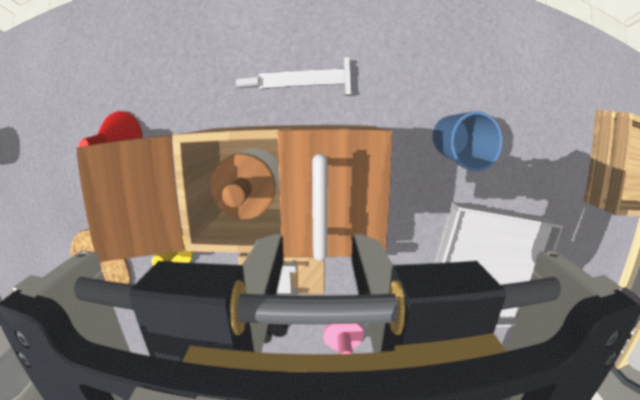

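The left flap lies open (125,195), a jar shows in the left half (240,185), and the right bar is centred at (320,205).

```bash
python3 -m handwheel '[[[0.04,0,0.001,0.03,0],[0.04,0,0,0.033,0],[0.04,0,0,0.03,0],[0.04,0,0,0,0],[0,0,0,0,0],[0,0,0,0,0],[0,0,0,0,0],[0,0,0,0,0],[0,0,0,0,0],[0,0,0,0,0]]]' 15
python3 -m handwheel '[[[0,0.0067,0,-0.008,0],[0,0.0076,0,-0.0071,0],[0,0.0084,0,-0.0061,0],[0,0.0091,0,-0.005,0],[0,0.0097,0,-0.0039,0],[0,0.0101,0,-0.0027,0],[0,0.0103,0,-0.0014,0],[0,0.0104,0,-0.0001,0],[0,0,0,0,0],[0,0,0,0,0]]]' 15
python3 -c "
from h import *
st(); snap('side','s4.png')"
```

```text
clock: 15.5
eef_pos: [0.6612, -0.0625, 0.2576]
orientation: [2.25, -2.192, 0.004]
ft_force: [1.0, -10.3, 1.8]
finger_gap: 0.124
clock: 16.75
eef_pos: [0.663, -0.1342, 0.2916]
orientation: [-2.25, 2.192, -0.002]
ft_force: [1.4, 1.2, 6.6]
finger_gap: 0.124
t 16.75 tcp [ 0.663  -0.1342  0.2916] F [1.36 1.22 6.58] gap 11.6 q [-0.24  0.12  1.45 -0.    1.57  1.31]
[[0.026, -1.0, 0.001], [-1.0, -0.026, -0.001], [0.001, -0.001, -1.0]]
```

View pics/s4.png

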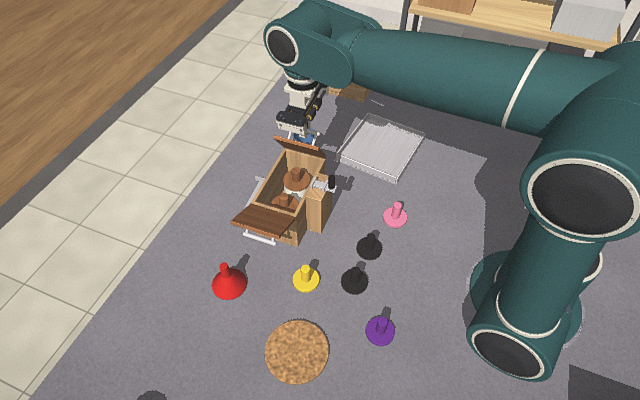

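```bash
python3 -m handwheel '[[[0,0.0103,0,0.0012,0],[0,0.0101,0,0.0024,0],[0,0.0097,0,0.0036,0],[0,0.0085,0,0.0043,0],[0,0,0,0,0],[0,0,0,0,0],[0.025,0,0,0,0],[0.025,0,0,-0.001,0],[0.025,0,0,-0.05,0],[0.025,0,0,-0.06,0]]]' 15
python3 -c "
from h import *
st(); snap('side','s5.png'); snap('wrist','w5.png')"
```

```text
clock: 18.05
eef_pos: [0.6636, -0.1719, 0.3907]
orientation: [2.25, -2.191, -0.003]
ft_force: [0.6, -0.8, 1.4]
finger_gap: 0.271
t 18.05 tcp [ 0.6636 -0.1719  0.3907] F [ 0.6  -0.81  1.38] gap 25.2 q [-0.29  0.13  1.28 -0.    1.73  1.25]
[[0.027, -1.0, -0.002], [-1.0, -0.027, 0.001], [-0.001, 0.002, -1.0]]
```

View pics/w5.png

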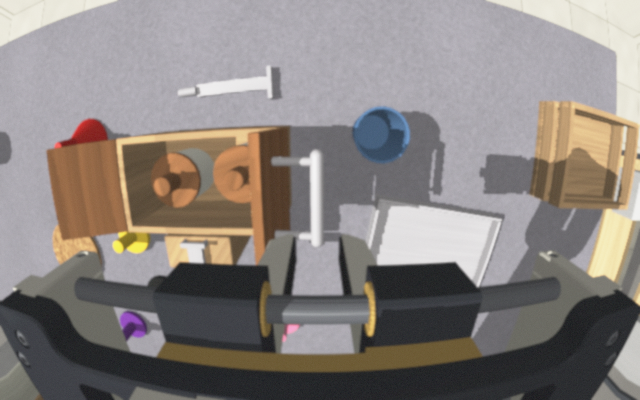

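The right flap stands upright (265,190), and both jars show at (175,180) and (235,175). I'm pushing the right flap outward the same way.

```bash
python3 -m handwheel '[[[0,-0.05,0,0,0],[0,-0.052,0,0,0],[0,0,0,0.045,0],[0,0,0,0.045,0],[0,0.018,0,0,0],[0,0.012,0,0,0],[0,0.012,0,0,0],[0,0.012,0,0,0],[0,0.012,0,0,0],[0,0,0,0,0]]]' 15
python3 -m handwheel '[[[0.05,0,0,-0.06,0],[0.05,0,0,-0.06,0],[0.05,0,0.06,0,0],[0.05,0,0.06,0,0],[0.05,0,0.06,0,0],[0.05,0,0.06,0,0],[0.05,0,0.0,0,0],[0.05,0,0,0,0],[0.05,0,0,0,0],[0.05,0,0,0,0]]]' 15
python3 - <<'E'
from h import *
st()
s,p,d=snap('top','top4.png'); P=cloud('top',d);np.savez('/tmp/t.npz',P=P)
snap('side','s6.png')
for n in ['jar_1','disc_1','bolt_knob','chest']:
    print(n,[(np.round(o['position'],3).tolist(),round(o['score'],2)) for o in ctrl.mark_of('top',n)])
    print(n,[(np.round(o['position'],3).tolist(),round(o['score'],2)) for o in ctrl.mark_of('side',n)])
E
```

```text
clock: 19.4
eef_pos: [0.663, -0.1371, 0.3004]
orientation: [2.25, -2.193, 0.0]
ft_force: [-0.7, 0.2, -0.4]
finger_gap: 0.005
clock: 20.65
eef_pos: [0.4239, -0.1426, 0.4197]
orientation: [2.251, -2.19, -0.002]
ft_force: [0.1, 0.2, -0.3]
finger_gap: 0.54
t 20.65 tcp [ 0.4239 -0.1426  0.4197] F [ 0.09  0.22 -0.28] gap 50.2 q [-0.38 -0.39  1.71  0.    1.82  1.16]
[[0.027, -1.0, -0.001], [-1.0, -0.027, 0.001], [-0.001, 0.001, -1.0]]
jar_1 [([0.653, 0.025, 0.012], 0.67), ([0.664, -0.076, 0.01], 0.57)]
jar_1 [([0.666, -0.071, 0.012], 0.82), ([0.654, 0.03, 0.008], 0.73)]
disc_1 [([0.41, 0.015, 0.001], 0.86), ([0.307, 0.226, -0.002], 0.79), ([0.535, 0.171, 0.0], 0.57), ([0.411, 0.124, 0.002], 0.56), ([0.382, -0.114, -0.001], 0.45), ([0.788, -0.036, -0.0], 0.21)]
disc_1 [([0.414, 0.123, 0.001], 0.94), ([0.311, 0.229, 0.0], 0.9), ([0.412, 0.012, 0.0], 0.69), ([0.535, 0.171, -0.0], 0.59), ([0.375, -0.114, -0.001], 0.58)]
bolt_knob [([0.543, -0.026, 0.187], 0.7), ([0.412, 0.128, 0.001], 0.52)]
bolt_knob [([0.66, 0.081, 0.139], 0.74), ([0.546, -0.026, 0.185], 0.69), ([0.503, -0.374, -0.003], 0.37)]
chest [([0.659, -0.018, 0.002], 0.6)]
chest [([0.663, -0.025, 0.001], 0.68), ([0.416, 0.012, -0.002], 0.18)]
```

View pics/top4.png

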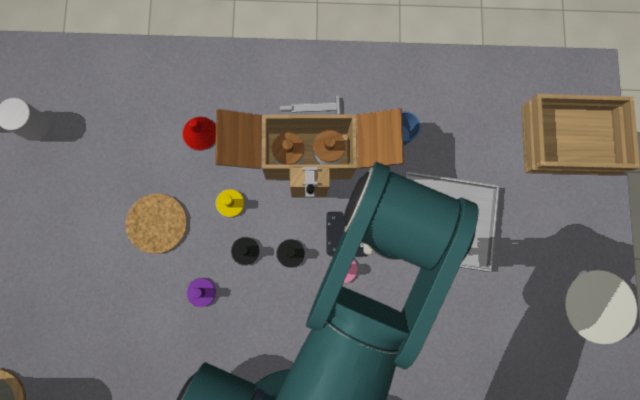

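View pics/s6.png

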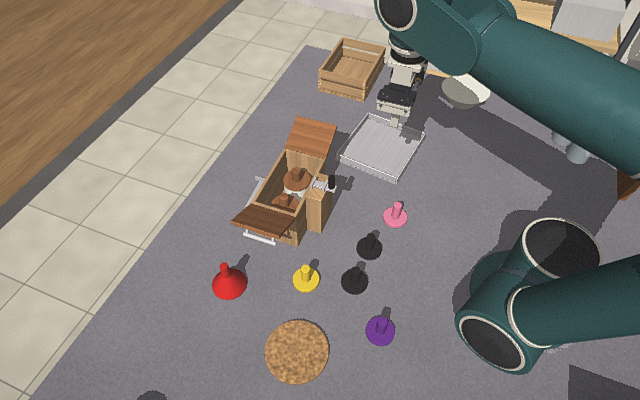

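Both flaps are open (239,138 and 379,138), the jars are at (290,148) and (330,145), and there are only two black discs, both unmoved. Next I measure the jar knobs from depth.

Run:
```python
from h import *
P=np.load('/tmp/t.npz')['P']; X,Y,Z=np.moveaxis(P,-1,0)
for n,x,y in(('L',.654,.028),('R',.664,-.073)):
    for lo,hi in((.12,.136),(.084,.1)):
        m=(np.hypot(X-x,Y-y)<.042)&(Z>lo)&(Z<hi); q=P[m]; print(n,lo,len(q),q.mean(0).round(4),np.round(cv2.minAreaRect((q[:,:2]*1000).astype(np.float32))[:2],1).tolist())
h=-88.4+90
go(.656,.03,.30,1.6)
```

```text
L 0.12 100 [0.654  0.029  0.1287] [[654.1, 29.0], [24.1, 24.3]]
L 0.084 694 [0.6526 0.0286 0.0912] [[654.6, 28.9], [77.5, 74.2]]
R 0.12 98 [ 0.663  -0.0691  0.1281] [[663.1, -69.0], [23.6, 25.4]]
R 0.084 683 [ 0.6618 -0.0688  0.0912] [[663.9, -68.8], [76.7, 74.4]]
t 21.15 tcp [ 0.4231 -0.1426  0.4204] F [ 0.02  0.46 -0.54] gap 49.8 q [-0.38 -0.39  1.71 -0.    1.82  1.16]
[[0.027, -1.0, 0.0], [-1.0, -0.027, -0.0], [0.0, -0.0, -1.0]]
head -88.47 turn -1.572 delta [ 0.2377 -0.166   0.0554] len 0.295 per row [ 0.0238 -0.0166  0.0055]
```

```bash
python3 -m handwheel '[[[0.05,0,0,0,-0.175],[0.05,0,0,0,-0.175],[0.05,0,0,0,-0.175],[0.05,0,0,0,-0.175],[0.05,0,0,0,-0.175],[0.05,0,0,0,-0.175],[0.05,0,0,0,-0.175],[0.05,0,0,0,-0.175],[0.05,0,0,0,-0.172],[0.05,0,0,0,0]]]'
python3 -m handwheel '[[[0.05,0.045,-0.035,0,0],[0.05,0.045,-0.035,0,0],[0.05,0.045,-0.035,0,0],[0.05,0.045,-0.035,0,0],[0.05,0.045,-0.026,0,0],[0.05,0,0,0.055,0],[0.05,0,0,0.05,0],[0.05,0,0,0.03,0],[0.05,0,0,0,0],[0.05,0,0,0,0]]]'
python3 - <<'E'
from h import *
s,p,d=snap('wrist','w6.png')
print([(np.round(o['position'],3).tolist(),round(o['score'],2)) for o in ctrl.mark_of('wrist','jar_1')])
go(.654,.029,.118,1.6)
E
```

```text
clock: 22.4
eef_pos: [0.423, -0.1426, 0.4204]
orientation: [-3.141, -0.042, -0.0]
ft_force: [-0.1, -0.8, 0.4]
finger_gap: 0.537
clock: 23.65
eef_pos: [0.6437, 0.0296, 0.2872]
orientation: [3.141, 0.041, 0.003]
ft_force: [0.2, -0.9, 0.7]
finger_gap: 0.538
[([0.658, 0.026, 0.012], 0.9), ([0.663, -0.073, 0.011], 0.79)]
t 23.75 tcp [0.6437 0.0296 0.2874] F [0.57 0.24 0.48] gap 50.3 q [ 0.01  0.05  1.53  0.    1.55 -0.02]
[[1.0, 0.027, 0.003], [0.027, -1.0, 0.0], [0.003, 0.0, -1.0]]
head 1.54 turn -0.001 delta [0.0102 0.0009 0.1044] len 0.105 per row [0.001  0.0001 0.0104]
```

View pics/w6.png

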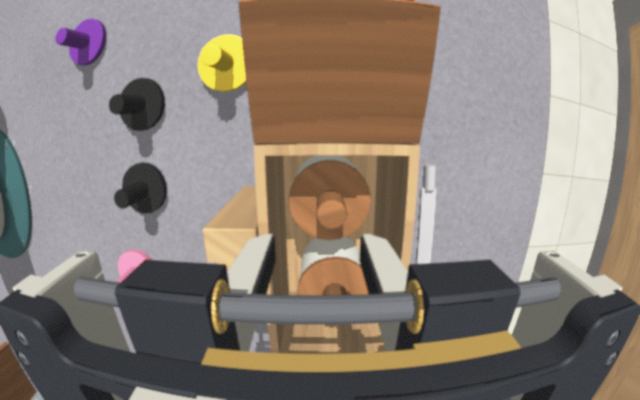

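The jar knob is at (331,210), near the centre between the fingers. I'm descending and gripping it.

```bash
python3 -m handwheel '[[[0.05,0.0102,0.0005,0,0],[0.05,0,0,0.035,0],[0.05,0,0,0.035,0],[0.05,0,0,0.02,0],[0.05,0,0,0.0145,0],[0,0,0,0,0],[0,0,0,0,0],[0,0,0,0,0],[0,0,0,0,0],[0,0,0,0,0]]]' 40
python3 -c "
from h import *
st()"
python3 -m handwheel '[[[0,0,0,-0.01,0],[0,0,0,-0.02,0],[0,0,0,-0.02,0],[0,0,0,0,0],[0,0,0,0,0],[0,0,0,0,0],[0,0,0,0,0],[0,0,0,0,0],[0,0,0,0,0],[0,0,0,0,0]]]' 40
python3 - <<'E'
from h import *
st(); f=[]
for i in range(6): ctrl.capture('top'); f.append(ctrl.state()['ft_force'])
print(np.mean(f,0),np.std(f,0))
E
```

```text
clock: 25.0
eef_pos: [0.654, 0.0295, 0.1819]
orientation: [-3.141, -0.044, -0.003]
ft_force: [2.8, 0.2, 5.6]
finger_gap: 0.274
t 25.0 tcp [0.654  0.0295 0.1819] F [2.78 0.24 5.62] gap 25.5 q [ 0.01  0.13  1.63  0.    1.39 -0.02]
[[1.0, 0.028, 0.002], [0.028, -1.0, 0.0], [0.002, 0.0, -1.0]]
clock: 26.25
eef_pos: [0.6536, 0.0295, 0.2308]
orientation: [-3.141, -0.044, -0.0]
ft_force: [-0.3, 0.1, -2.9]
finger_gap: 0.27
t 26.25 tcp [0.6536 0.0295 0.2308] F [-0.29  0.12 -2.95] gap 25.1 q [ 0.01  0.1   1.58  0.    1.47 -0.02]
[[1.0, 0.028, 0.0], [0.028, -1.0, 0.0], [0.0, -0.0, -1.0]]
[ 0.12778026  0.09947765 -3.56442102] [0.52341721 0.4220656  0.3870676 ]
```

```bash
python3 -m handwheel '[[[0,0,0,0.02,0],[0,0,0,0.015,0],[0,0,0,0.01,0],[0,0,0,0.0045,0],[0,0,0,0,0],[0.05,0,0,0,0],[0.05,0,0,0,0],[0.05,0,0,0,0],[0.05,0,0,-0.05,0],[0.05,0,0,-0.05,0]]]' 40
python3 -m handwheel '[[[0.05,0.0032,0.049,0,0],[0.05,0.0032,0.0495,0,0],[0.05,0,0,0,0],[0.05,0,0,0,0],[0.05,0,0,0,0],[0.05,0,0,0,0],[0.05,0,0,0,0],[0.05,0,0,0,0],[0.05,0,0,0,0],[0.05,0,0,0,0]]]' 40
python3 - <<'E'
from h import *
s,p,d=snap('wrist','w7.png')
print([(np.round(o['position'],3).tolist(),round(o['score'],2)) for o in ctrl.mark_of('wrist','jar_1')])
go(.663,-.069,.118,1.6)
f=[]
for i in range(6): ctrl.capture('top'); f.append(ctrl.state()['ft_force'])
print(np.mean(f,0),np.std(f,0))
E
```

```text
clock: 27.8
eef_pos: [0.6534, 0.0294, 0.2823]
orientation: [-3.141, -0.044, 0.001]
ft_force: [0.9, -0.6, 0.7]
finger_gap: 0.537
clock: 29.05
eef_pos: [0.6627, -0.0689, 0.2813]
orientation: [3.141, 0.044, 0.0]
ft_force: [0.1, 0.1, 0.6]
finger_gap: 0.537
[([0.652, 0.025, 0.009], 0.96), ([0.666, -0.075, 0.013], 0.78)]
t 29.15 tcp [ 0.6627 -0.0689  0.2814] F [-0.05 -0.48  0.52] gap 50.0 q [-0.14  0.1   1.49  0.    1.55 -0.17]
[[1.0, 0.028, 0.0], [0.028, -1.0, 0.0], [0.0, -0.0, -1.0]]
head 1.6 turn -0.0 delta [0.0003 0.0001 0.0984] len 0.098 per row [0.     0.     0.0098]
[-0.322855   -0.33906473 -0.34589   ] [0.4429179  0.39222131 0.34914108]
```

View pics/w7.png

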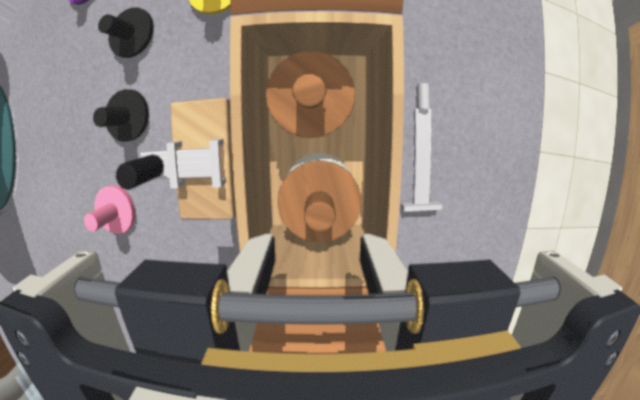

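Both jars stand upright at (310,95) and (318,205), the second centred under the hand. I'm gripping it and lifting to weigh.

```bash
python3 -m handwheel '[[[0.05,0,0,0.035,0],[0.05,0,0,0.035,0],[0.05,0,0,0.02,0],[0.05,0,0,0.0085,0],[0,0,0,0,0],[0,0,0,0,0],[0,0,0,0,0],[0,0,0,0,0],[0,0,0,0,0],[0,0,0,0,0]]]' 40
python3 -c "
from h import *
st()"
python3 -m handwheel '[[[0,0,0,-0.01,0],[0,0,0,-0.02,0],[0,0,0,-0.02,0],[0,0,0,0,0],[0,0,0,0,0],[0,0,0,0,0],[0,0,0,0,0],[0,0,0,0,0],[0,0,0,0,0],[0,0,0,0,0]]]' 40
python3 - <<'E'
from h import *
st(); f=[]
for i in range(6): ctrl.capture('top'); f.append(ctrl.state()['ft_force'])
print(np.mean(f,0),np.std(f,0))
go(.476,.349,.36,1.6)
E
```

```text
clock: 30.7
eef_pos: [0.6632, -0.0688, 0.184]
orientation: [3.141, 0.044, 0.003]
ft_force: [2.7, 0.0, 5.7]
finger_gap: 0.273
t 30.7 tcp [ 0.6632 -0.0688  0.184 ] F [2.7  0.   5.75] gap 25.4 q [-0.14  0.15  1.6   0.    1.39 -0.17]
[[1.0, 0.028, 0.002], [0.028, -1.0, -0.0], [0.002, 0.0, -1.0]]
clock: 31.95
eef_pos: [0.6627, -0.0688, 0.2329]
orientation: [3.141, 0.044, 0.0]
ft_force: [0.1, 1.3, -6.7]
finger_gap: 0.271
t 31.95 tcp [ 0.6627 -0.0688  0.2329] F [ 0.08  1.31 -6.67] gap 25.2 q [-0.14  0.12  1.55 -0.    1.47 -0.17]
[[1.0, 0.028, 0.0], [0.028, -1.0, -0.0], [0.0, 0.0, -1.0]]
[ 0.14913178 -0.47923293 -7.30818329] [0.27979841 0.45092924 0.26616831]
t 32.25 tcp [ 0.6627 -0.0688  0.2329] F [-0.11 -0.37 -7.19] gap 25.6 q [-0.14  0.12  1.55  0.    1.47 -0.17]
[[1.0, 0.028, 0.0], [0.028, -1.0, -0.0], [0.0, 0.0, -1.0]]
head 1.6 turn 0.0001 delta [-0.175  -0.4229 -0.1921] len 0.496 per row [-0.0175 -0.0423 -0.0192]
```

jar_2 weighs about 7.0 N against about 3.3 N for jar_1, so jar_2 is the heavier one and goes on the trivet.

```bash
python3 - <<'E'
from h import *
P=np.load('/tmp/t.npz')['P']; X,Y,Z=np.moveaxis(P,-1,0)
m=(Z>.0065)&(Z<.018)&(np.hypot(X-.477,Y-.349)<.085)
m=cv2.morphologyEx(m.astype(np.uint8),cv2.MORPH_OPEN,np.ones((5,5)))>0
q=(P[m][:,:2]*1000).astype(np.float32); print(len(q),q.mean(0),cv2.minEnclosingCircle(q),cv2.fitEllipse(cv2.convexHull(q)))
E
python3 -m handwheel '[[[0,0,0,-0.03,0],[0,0,0,-0.045,0],[0,0,0,-0.045,0],[0,0,0,-0.045,0],[0,0,0,-0.03,0],[0,-0.015,-0.036,0,0],[0,-0.018,-0.043,0,0],[0,-0.018,-0.043,0,0],[0,-0.018,-0.043,0,0],[0,-0.018,-0.043,0,0]]]' 40
python3 -c "
from h import *
go(.476,.349,.30,1.6)"
```

```text
1137 [479.44156 357.8359 ] ((477.36883544921875, 353.2753601074219), 73.90177917480469) ((478.2664489746094, 352.7725524902344), (136.9437713623047, 146.29776000976562), 98.00432586669922)
clock: 33.5
eef_pos: [0.5691, 0.1379, 0.428]
orientation: [-3.141, -0.044, -0.0]
ft_force: [-0.1, 0.7, -6.9]
finger_gap: 0.272
t 33.5 tcp [0.5691 0.1379 0.428 ] F [-0.13  0.69 -6.92] gap 25.3 q [ 0.19 -0.08  1.44  0.    1.78  0.17]
[[1.0, 0.028, 0.0], [0.028, -1.0, 0.0], [0.0, -0.0, -1.0]]
head 1.6 turn -0.0 delta [-0.0871 -0.2136  0.063 ] len 0.239 per row [-0.0087 -0.0214  0.0063]
```

```bash
python3 -m handwheel '[[[0,-0.018,-0.043,0,0],[0,-0.018,-0.043,0,0],[0,-0.018,-0.043,0,0],[0,-0.018,-0.043,0,0],[0,-0.014,-0.0395,0,0],[0,0,0,0.04,0],[0,0,0,0.04,0],[0,0,0,0,0],[0,0,0,0,0],[0,0,0,0,0]]]' 40
python3 - <<'E'
from h import *
p=cv2.imread('pics/top0.png'); hsv=cv2.cvtColor(p,cv2.COLOR_BGR2HSV); m=((hsv[...,1]>70)&(hsv[...,0]<25)).astype(np.uint8); m[:,:100]=0;m[:,210:]=0;m[:170]=0;m[270:]=0
m=cv2.morphologyEx(m,cv2.MORPH_OPEN,np.ones((5,5)))
v,u=np.nonzero(m); i=ctrl.camera_info('top');K=np.array(i['camera_matrix']);V=np.array(i['view'])
r=np.stack([(u-K[0,2])/K[0,0],(v-K[1,2])/K[1,1],np.ones(len(u))],-1)@V[:3,:3]; c=-V[:3,:3].T@V[:3,3]
q=c+r*((.01-c[2])/r[:,2])[:,None]; q=(q[:,:2]*1000).astype(np.float32); print(len(q),q.mean(0),cv2.minEnclosingCircle(q))
snap('side','s7.png')
print([(np.round(o['position'],3).tolist(),round(o['score'],2)) for o in ctrl.mark_of('side','trivet')])
go(.477,.351,.118,1.6)
E
```

```text
clock: 34.75
eef_pos: [0.4784, 0.3457, 0.3501]
orientation: [-3.14, -0.044, -0.004]
ft_force: [0.1, 0.0, -7.2]
finger_gap: 0.273
2909 [476.5809  350.53995] ((476.77679443359375, 350.7139892578125), 75.6058120727539)
[([0.478, 0.352, -0.005], 0.77)]
t 34.85 tcp [0.4782 0.3457 0.3493] F [-0.1  -0.11 -7.44] gap 25.6 q [ 0.58 -0.08  1.56  0.    1.65  0.55]
[[1.0, 0.028, 0.002], [0.028, -1.0, 0.001], [0.002, -0.001, -1.0]]
head 1.59 turn -0.0001 delta [-0.0011 -0.0054  0.1663] len 0.166 per row [-0.0001 -0.0005  0.0166]
```

View pics/s7.png

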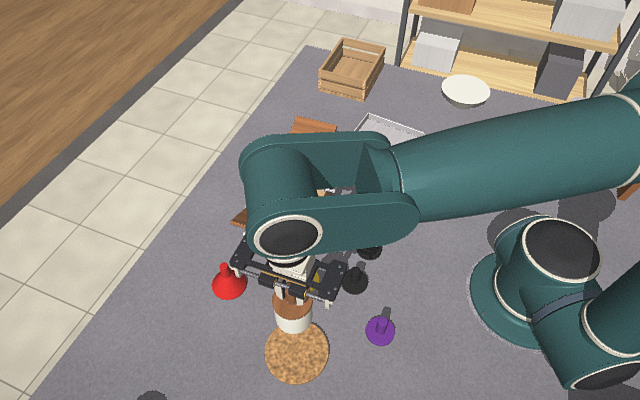

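```bash
python3 -m handwheel '[[[0,-0.001,-0.005,0.03,0],[0,0,0,0.04,0],[0,0,0,0.035,0],[0,0,0,0.03,0],[0,0,0,0.02,0],[0,0,0,0.005,0],[0,0,0,0,0],[0,0,0,0,0],[0,0,0,0,0],[0,0,0,0,0]]]' 40
python3 -c "
from h import *
go(.477,.351,.118,1.6)"
```

```text
clock: 36.1
eef_pos: [0.477, 0.3507, 0.1883]
orientation: [-3.141, -0.044, -0.001]
ft_force: [-0.7, -0.1, -7.7]
finger_gap: 0.274
t 36.1 tcp [0.477  0.3507 0.1883] F [-0.73 -0.07 -7.66] gap 25.4 q [ 0.59 -0.01  1.76 -0.    1.39  0.56]
[[1.0, 0.028, 0.0], [0.028, -1.0, 0.0], [0.0, -0.0, -1.0]]
head 1.61 turn 0.0001 delta [ 0.     -0.0003  0.0053] len 0.005 per row [ 0.     -0.      0.0005]
```

```bash
python3 -m handwheel '[[[0,0,0,0.001,0],[0,0,0,0.001,0],[0,0,0,0.001,0],[0,0,0,0.001,0],[0,0,0,0.0008,0],[0,0,0,0,0],[0,0,0,0,0],[0,0,0,0,0],[0,0,0,0,0],[0,0,0,0,0]]]' 40
python3 -c "
from h import *
st()"
```

```text
clock: 37.35
eef_pos: [0.477, 0.3509, 0.1839]
orientation: [-3.14, -0.044, -0.001]
ft_force: [-4.2, 1.9, 6.5]
finger_gap: 0.271
t 37.35 tcp [0.477  0.3509 0.1839] F [-4.16  1.89  6.51] gap 25.2 q [ 0.59 -0.01  1.76  0.    1.38  0.56]
[[1.0, 0.028, 0.001], [0.028, -1.0, 0.001], [0.001, -0.001, -1.0]]
```

```bash
python3 -m handwheel '[[[0.05,0,0,0,0],[0.05,0,0,0,0],[0.05,0,0,0,0],[0.05,0,0,-0.02,0],[0.05,0,0,-0.04,0],[0.05,0,0,-0.05,0],[0.05,0,0,-0.05,0],[0.05,0,0,-0.05,0],[0.05,0,0,0,0],[0.05,0,0,0,0]]]' 40
python3 - <<'E'
from h import *
snap('side','s8.png')
s,p,d=snap('top','top5.png')
print([(np.round(o['position'],3).tolist(),round(o['score'],2)) for o in ctrl.mark_of('top','jar_1')])
print([(np.round(o['position'],3).tolist(),round(o['score'],2)) for o in ctrl.mark_of('side','jar_1')])
go(.654,.029,.30,1.6)
E
```

```text
clock: 38.6
eef_pos: [0.4768, 0.3505, 0.3933]
orientation: [-3.141, -0.044, -0.0]
ft_force: [-0.8, 0.9, -1.5]
finger_gap: 0.54
[([0.472, 0.344, 0.008], 0.96), ([0.649, 0.028, 0.009], 0.95), ([0.667, -0.135, 0.142], 0.32)]
[([0.48, 0.348, 0.009], 0.58)]
t 38.8 tcp [0.4768 0.3505 0.392 ] F [ 0.   -0.17  0.33] gap 50.1 q [ 0.59 -0.07  1.49 -0.    1.73  0.56]
[[1.0, 0.028, -0.001], [0.028, -1.0, -0.001], [-0.001, 0.001, -1.0]]
head 1.6 turn 0.0 delta [0.1681 0.3264 0.027 ] len 0.368 per row [0.0168 0.0326 0.0027]
```

View pics/s8.png

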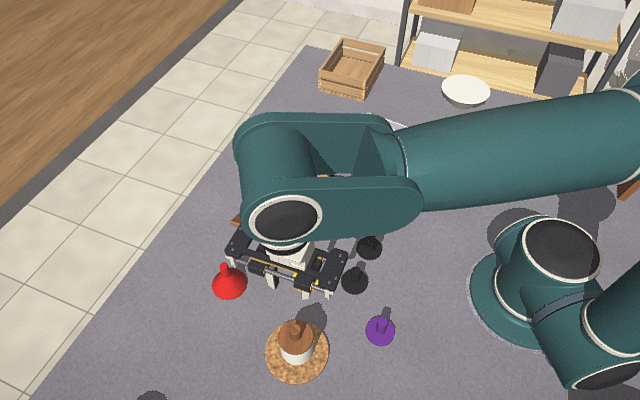

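The full jar stands upright and centred on the trivet at (296,345). Next is jar_1.

```bash
python3 -m handwheel '[[[0.05,0.021,0.041,0,0],[0.05,0.021,0.041,0,0],[0.05,0.021,0.041,0,0],[0.05,0.021,0.041,0,0],[0.05,0.021,0.041,0,0],[0.05,0.021,0.041,0,0],[0.05,0.021,0.041,0,0],[0.05,0.0211,0.0394,0,0],[0.05,0,0,0.04,0],[0.05,0,0,0.05,0]]]' 40
python3 - <<'E'
from h import *
snap('wrist','w8.png')
print([(np.round(o['position'],3).tolist(),round(o['score'],2)) for o in ctrl.mark_of('wrist','jar_1')])
go(.654,.029,.118,1.6)
E
```

```text
clock: 40.05
eef_pos: [0.6543, 0.0283, 0.3019]
orientation: [-3.141, -0.042, -0.001]
ft_force: [-0.3, -0.0, -0.0]
finger_gap: 0.536
[([0.652, 0.028, 0.011], 0.88), ([0.41, 0.014, -0.001], 0.18)]
t 40.15 tcp [0.6528 0.0288 0.2967] F [-0.59 -0.37 -1.19] gap 50.1 q [ 0.01  0.08  1.49  0.    1.58 -0.02]
[[1.0, 0.028, -0.009], [0.028, -1.0, -0.0], [-0.009, -0.0, -1.0]]
head 1.59 turn -0.0002 delta [ 1.200e-03 -1.000e-04  1.137e-01] len 0.114 per row [ 0.0001 -0.      0.0114]
```

View pics/w8.png

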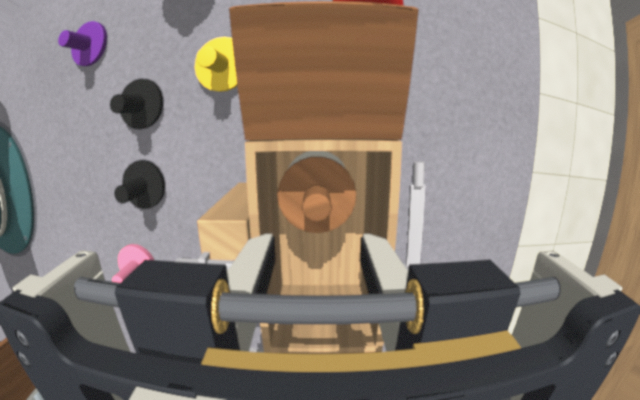

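```bash
python3 -m handwheel '[[[0.05,0,0,0,0],[0.05,0,0,0.035,0],[0.05,0,0,0.035,0],[0.05,0,0,0.03,0],[0.05,0,0,0.01,0],[0.05,0,0,0,0],[0.05,0,0,0,0],[0.05,0,0,0,0],[0.05,0,0,0,0],[0.05,0,0,0,0]]]' 40
python3 -c "
from h import *
go(.654,.029,.118,1.6)"
```

```text
clock: 41.4
eef_pos: [0.6541, 0.0291, 0.1933]
orientation: [-3.141, -0.044, -0.0]
ft_force: [-0.0, -0.8, -0.1]
finger_gap: 0.54
t 41.4 tcp [0.6541 0.0291 0.1933] F [-0.03 -0.79 -0.07] gap 50.2 q [ 0.01  0.12  1.61  0.    1.41 -0.02]
[[1.0, 0.028, 0.0], [0.028, -1.0, 0.0], [0.0, -0.0, -1.0]]
head 1.6 turn 0.0001 delta [-0.0001  0.0001  0.0103] len 0.01 per row [-0.     0.     0.001]
```

```bash
python3 -m handwheel '[[[0.05,0,0,0.0103,0],[0,0,0,0,0],[0,0,0,0,0],[0,0,0,0,0],[0,0,0,0,0],[0,0,0,0,0],[0,0,0,-0.02,0],[0,0,0,-0.04,0],[0,0,0,-0.045,0],[0,0,0,-0.045,0]]]' 40
python3 -m handwheel '[[[0,0,0,-0.045,0],[0,0,0,-0.045,0],[0,-0.012,0.04,0,0],[0,-0.012,0.04,0,0],[0,-0.012,0.04,0,0],[0,-0.012,0.04,0,0],[0,-0.012,0.04,0,0],[0,-0.012,0.04,0,0],[0,-0.012,0.04,0,0],[0,-0.012,0.04,0,0]]]' 40
python3 -m handwheel '[[[0,-0.012,0.04,0,0],[0,-0.012,0.04,0,0],[0,-0.012,0.04,0,0],[0,-0.006,0.018,0,0],[0,0,0,0.04,0],[0,0,0,0.04,0],[0,0,0,0.04,0],[0,0,0,0,0],[0,0,0,0,0],[0,0,0,0,0]]]' 40
python3 - <<'E'
from h import *
snap('top','top6.png');snap('side','s9.png')
print([(np.round(o['position'],3).tolist(),round(o['score'],2)) for o in ctrl.mark_of('side','tray')])
go(.529,-.433,.114,1.6)
E
```

```text
clock: 42.65
eef_pos: [0.6538, 0.0291, 0.3355]
orientation: [-3.141, -0.044, -0.001]
ft_force: [1.1, 0.6, -3.0]
finger_gap: 0.277
clock: 43.9
eef_pos: [0.5662, -0.2946, 0.4242]
orientation: [3.141, 0.044, 0.001]
ft_force: [0.8, 0.2, -3.7]
finger_gap: 0.273
clock: 45.15
eef_pos: [0.5293, -0.4328, 0.3053]
orientation: [3.139, 0.044, 0.004]
ft_force: [0.5, 0.1, -2.4]
finger_gap: 0.275
[([0.502, -0.376, -0.004], 0.72), ([0.664, -0.025, 0.005], 0.33)]
t 45.3 tcp [ 0.5291 -0.4327  0.304 ] F [ 0.1  -0.25 -3.29] gap 25.3 q [-0.72  0.13  1.42  0.    1.59 -0.75]
[[1.0, 0.028, 0.001], [0.028, -1.0, -0.001], [0.001, 0.001, -1.0]]
head 1.61 turn 0.0001 delta [-1.00e-04  3.00e-04  1.25e-01] len 0.125 per row [-0.      0.      0.0125]
```

View pics/s9.png

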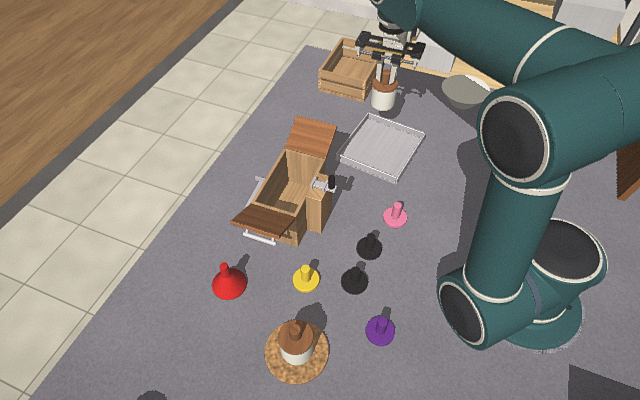

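```bash
python3 -m handwheel '[[[0,0,0,0.03,0],[0,0,0,0.035,0],[0,0,0,0.03,0],[0,0,0,0.02,0],[0,0,0,0.005,0],[0,0,0,0.001,0],[0,0,0,0,0],[0,0,0,0,0],[0,0,0,0,0],[0,0,0,0,0]]]' 40
python3 -m handwheel '[[[0,0,0,0.001,0],[0,0,0,0.001,0],[0,0,0,0.001,0],[0,0,0,0.001,0],[0,0,0,0.0006,0],[0,0,0,0,0],[0,0,0,0,0],[0,0,0,0,0],[0,0,0,0,0],[0,0,0,0,0]]]' 40
python3 -c "
from h import *
st()"
```

```text
clock: 46.55
eef_pos: [0.529, -0.4327, 0.1819]
orientation: [3.141, 0.044, 0.0]
ft_force: [0.7, 0.2, -3.4]
finger_gap: 0.27
clock: 47.8
eef_pos: [0.529, -0.4327, 0.1779]
orientation: [3.141, 0.044, 0.001]
ft_force: [-3.4, 1.9, 6.3]
finger_gap: 0.273
t 47.8 tcp [ 0.529  -0.4327  0.1779] F [-3.42  1.86  6.32] gap 25.4 q [-0.72  0.19  1.56 -0.    1.39 -0.75]
[[1.0, 0.028, 0.0], [0.028, -1.0, -0.0], [0.0, 0.0, -1.0]]
```

```bash
python3 -m handwheel '[[[0.05,0,0,0,0],[0.05,0,0,0,0],[0.05,0,0,0,0],[0.05,0,0,-0.02,0],[0.05,0,0,-0.04,0],[0.05,0,0,-0.05,0],[0.05,0,0,-0.05,0],[0.05,0,0,0,0],[0.05,0,0,0,0],[0.05,0,0,0,0]]]' 40
python3 - <<'E'
from h import *
snap('side','s10.png')
print([(np.round(o['position'],3).tolist(),round(o['score'],2)) for o in ctrl.mark_of('side','jar_1')])
print([(np.round(o['position'],3).tolist(),round(o['score'],2)) for o in ctrl.mark_of('side','disc_1')])
go(.41,.0176,.20,1.6)
E
```

```text
clock: 49.05
eef_pos: [0.5288, -0.4325, 0.3359]
orientation: [-3.14, -0.044, 0.002]
ft_force: [0.0, -0.0, -0.3]
finger_gap: 0.539
[([0.524, -0.433, 0.002], 0.78), ([0.474, 0.345, 0.01], 0.71)]
[([0.536, 0.171, -0.001], 0.91), ([0.314, 0.234, -0.001], 0.74), ([0.372, -0.114, -0.002], 0.66), ([0.412, 0.127, 0.002], 0.64), ([0.416, 0.016, -0.001], 0.58), ([0.476, 0.348, 0.012], 0.52), ([0.793, -0.037, -0.001], 0.4), ([0.663, -0.026, 0.002], 0.16)]
t 49.2 tcp [ 0.5289 -0.4326  0.3363] F [-0.43 -0.46 -0.59] gap 49.9 q [-0.72  0.13  1.37  0.    1.64 -0.75]
[[1.0, 0.028, -0.001], [0.028, -1.0, 0.001], [-0.001, -0.001, -1.0]]
head 1.61 turn 0.0001 delta [-0.1063 -0.4533  0.0713] len 0.471 per row [-0.0106 -0.0453  0.0071]
```

View pics/s10.png

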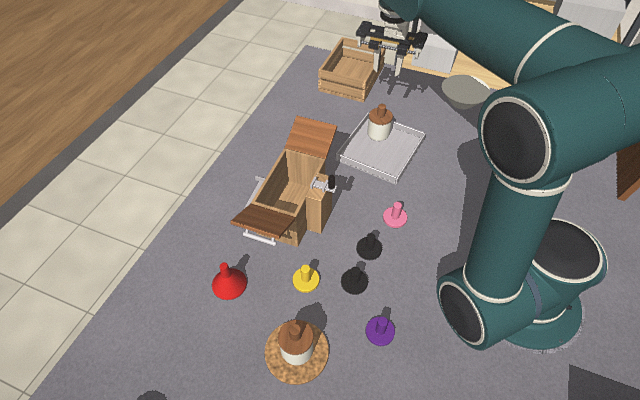

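The empty jar stands upright in the tray at (380,122). The discs have not moved, so I'm going to the disc near (0.41, 0.017).

```bash
python3 -m handwheel '[[[0.05,-0.011,-0.0455,0,0],[0.05,-0.011,-0.0455,0,0],[0.05,-0.011,-0.0455,0,0],[0.05,-0.011,-0.0455,0,0],[0.05,-0.011,-0.0455,0,0],[0.05,-0.011,-0.0455,0,0],[0.05,-0.011,-0.0455,0,0],[0.05,-0.011,-0.0455,0,0],[0.05,-0.011,-0.0455,0,0],[0.05,-0.0075,-0.044,0,0]]]' 40
python3 -m handwheel '[[[0.05,0,0,0.05,0],[0.05,0,0,0.05,0],[0.05,0,0,0.02,0],[0.05,0,0,0,0],[0.05,0,0,0,0],[0.05,0,0,0,0],[0.05,0,0,0,0],[0.05,0,0,0,0],[0.05,0,0,0,0],[0.05,0,0,0,0]]]' 40
python3 - <<'E'
from h import *
snap('wrist','w9.png')
print([(np.round(o['position'],3).tolist(),round(o['score'],2)) for o in ctrl.mark_of('wrist','disc_1')])
go(.41,.0176,.043,1.6)
E
```

```text
clock: 50.45
eef_pos: [0.409, 0.019, 0.337]
orientation: [-3.141, -0.044, -0.0]
ft_force: [-0.3, 0.0, -0.0]
finger_gap: 0.536
clock: 51.7
eef_pos: [0.4098, 0.0177, 0.2172]
orientation: [-3.141, -0.044, 0.0]
ft_force: [0.9, 0.0, -0.2]
finger_gap: 0.538
[([0.416, 0.125, -0.004], 0.85), ([0.408, 0.014, 0.001], 0.83), ([0.378, -0.11, 0.001], 0.81), ([0.529, 0.17, 0.002], 0.71)]
t 51.8 tcp [0.4098 0.0177 0.2172] F [ 0.18 -0.31 -0.02] gap 50.4 q [-0.02 -0.46  2.09  0.    1.52 -0.05]
[[1.0, 0.028, -0.0], [0.028, -1.0, 0.0], [-0.0, -0.0, -1.0]]
head 1.6 turn 0.0001 delta [2.000e-04 1.000e-04 1.092e-01] len 0.109 per row [0.     0.     0.0109]
```

View pics/w9.png

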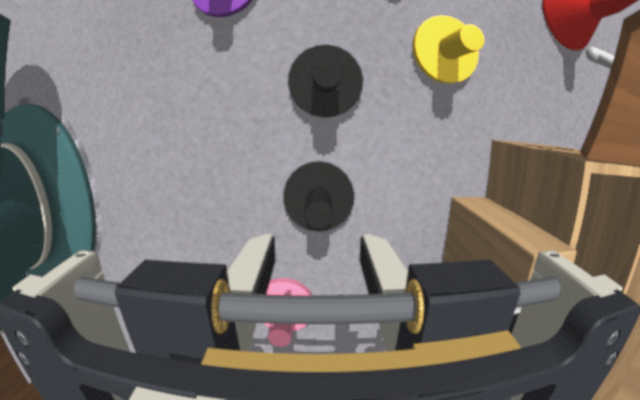

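The black disc's knob at (319,210) is centred between the fingers.

```bash
python3 -m handwheel '[[[0.05,0,0,0.04,0],[0.05,0,0,0.04,0],[0.05,0,0,0.02,0],[0.05,0,0,0.0085,0],[0,0,0,0,0],[0,0,0,0,0],[0,0,0,0,0],[0,0,0,0,0],[0,0,0,0,0],[0,0,0,0,0]]]' 20
python3 -c "
from h import *
st()
x,y=.497-0.048*.9914+.062*.1305,-.3685+.048*.1305+.062*.9914
print('A',x,y);print('B',.497+0.048*.9914+.062*.1305,-.3685-.048*.1305+.062*.9914)
go(x,y,.25,1.6)"
```

```text
clock: 53.05
eef_pos: [0.4101, 0.0177, 0.1094]
orientation: [3.141, 0.044, 0.002]
ft_force: [-1.2, -0.2, 4.8]
finger_gap: 0.255
t 53.05 tcp [0.4101 0.0177 0.1094] F [-1.16 -0.22  4.83] gap 23.7 q [-0.02 -0.38  2.21 -0.    1.31 -0.05]
[[1.0, 0.028, 0.001], [0.028, -1.0, -0.0], [0.001, 0.0, -1.0]]
A 0.4575038 -0.3007692
B 0.5526782 -0.3132972
t 53.05 tcp [0.4101 0.0177 0.1094] F [-1.16 -0.22  4.83] gap 23.7 q [-0.02 -0.38  2.21 -0.    1.31 -0.05]
[[1.0, 0.028, 0.001], [0.028, -1.0, -0.0], [0.001, 0.0, -1.0]]
head 1.6 turn 0.0001 delta [ 0.0384  0.3197 -0.2056] len 0.382 per row [ 0.0038  0.032  -0.0206]
```

```bash
python3 -m handwheel '[[[0,0,0,-0.03,0],[0,0,0,-0.05,0],[0,0,0,-0.05,0],[0,0,0,-0.04,0],[0,0.016,0.04,0,0],[0,0.016,0.04,0,0],[0,0.016,0.04,0,0],[0,0.016,0.04,0,0],[0,0.016,0.04,0,0],[0,0.016,0.04,0,0]]]' 20
python3 -m handwheel '[[[0,0.016,0.04,0,0],[0,0.016,0.04,0,0],[0,0.005,0.015,0,0],[0,0,0,0.05,0],[0,0,0,0.05,0],[0,0,0,0,0],[0,0,0,0,0],[0,0,0,0,0],[0,0,0,0,0],[0,0,0,0,0]]]' 20
python3 -c "
from h import *
go(.5527,-.3133,.049,1.6); snap('side','s11.png')"
```

```text
clock: 54.3
eef_pos: [0.5128, -0.2209, 0.2785]
orientation: [-3.141, -0.044, 0.0]
ft_force: [0.1, 0.7, -0.5]
finger_gap: 0.254
clock: 55.55
eef_pos: [0.5523, -0.3135, 0.1794]
orientation: [3.141, 0.044, 0.001]
ft_force: [-0.5, 0.3, -1.3]
finger_gap: 0.257
t 55.55 tcp [ 0.5523 -0.3135  0.1794] F [-0.54  0.3  -1.32] gap 23.9 q [-0.56  0.09  1.67 -0.    1.38 -0.58]
[[1.0, 0.028, 0.001], [0.028, -1.0, -0.0], [0.001, 0.0, -1.0]]
head 1.61 turn 0.0001 delta [ 0.0005 -0.0002  0.0654] len 0.065 per row [ 0.     -0.      0.0065]
```

View pics/s11.png

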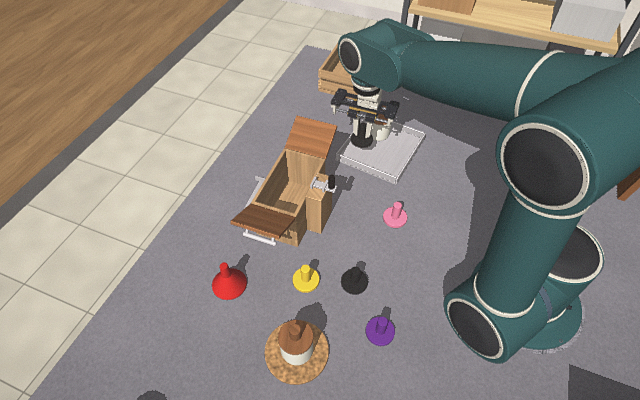

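```bash
python3 -m handwheel '[[[0,0,0,0.025,0],[0,0,0,0.025,0],[0,0,0,0.0105,0],[0,0,0,0.001,0],[0,0,0,0.001,0],[0,0,0,0.001,0],[0,0,0,0.001,0],[0,0,0,0.001,0],[0,0,0,0,0],[0,0,0,0,0]]]' 20
python3 -c "
from h import *
st()"
```

```text
clock: 56.85
eef_pos: [0.5522, -0.3135, 0.1144]
orientation: [3.141, 0.044, 0.001]
ft_force: [-6.0, 3.5, 10.2]
finger_gap: 0.254
t 56.85 tcp [ 0.5522 -0.3135  0.1144] F [-5.96  3.48 10.23] gap 23.6 q [-0.56  0.14  1.73 -0.    1.27 -0.58]
[[1.0, 0.028, 0.001], [0.028, -1.0, -0.0], [0.001, 0.0, -1.0]]
```

```bash
python3 -m handwheel '[[[0.05,0,0,0,0],[0.05,0,0,0,0],[0.05,0,0,0,0],[0.05,0,0,-0.02,0],[0.05,0,0,-0.04,0],[0.05,0,0,-0.05,0],[0.05,0,0,-0.05,0],[0.05,0,0,-0.04,0],[0.05,0,0,0,0],[0.05,0,0,0,0]]]' 20
python3 -m handwheel '[[[0.05,-0.0125,-0.045,0,0],[0.05,-0.0125,-0.045,0,0],[0.05,-0.0125,-0.045,0,0],[0.05,-0.0125,-0.045,0,0],[0.05,-0.0125,-0.045,0,0],[0.05,-0.0125,-0.045,0,0],[0.05,-0.0125,-0.045,0,0],[0.05,-0.0125,-0.045,0,0],[0.05,-0.0125,-0.045,0,0],[0.05,-0.0125,-0.0415,0,0]]]' 20
python3 -m handwheel '[[[0.05,0,0,0.05,0],[0.05,0,0,0.04,0],[0.05,0,0,0.01,0],[0.05,0,0,0,0],[0.05,0,0,0,0],[0.05,0,0,0,0],[0.05,0,0,0,0],[0.05,0,0,0,0],[0.05,0,0,0,0],[0.05,0,0,0,0]]]' 20
python3 - <<'E'
from h import *
snap('wrist','w10.png');snap('side','s12.png')
print([(np.round(o['position'],3).tolist(),round(o['score'],2)) for o in ctrl.mark_of('wrist','disc_1')])
print([(np.round(o['position'],3).tolist(),round(o['score'],2)) for o in ctrl.mark_of('side','disc_1')])
go(.413,.129,.043,1.6)
E
```

```text
clock: 58.1
eef_pos: [0.5519, -0.3133, 0.3133]
orientation: [3.141, 0.044, 0.0]
ft_force: [-0.2, -0.6, -0.6]
finger_gap: 0.537
clock: 59.35
eef_pos: [0.4137, 0.1307, 0.3121]
orientation: [3.141, 0.044, -0.002]
ft_force: [0.6, -0.4, 0.0]
finger_gap: 0.539
clock: 60.6
eef_pos: [0.4147, 0.1294, 0.2132]
orientation: [-3.141, -0.044, -0.0]
ft_force: [1.1, 0.0, -0.3]
finger_gap: 0.539
[([0.416, 0.127, 0.001], 0.8), ([0.314, 0.228, -0.0], 0.71), ([0.532, 0.166, 0.001], 0.59)]
[([0.415, 0.126, 0.002], 0.81), ([0.536, 0.172, 0.001], 0.71), ([0.312, 0.231, -0.0], 0.65), ([0.374, -0.116, 0.0], 0.59)]
t 60.8 tcp [0.4146 0.1294 0.2131] F [ 0.28  0.4  -0.6 ] gap 50.1 q [ 0.24 -0.4   2.05  0.    1.49  0.22]
[[1.0, 0.028, -0.0], [0.028, -1.0, -0.0], [-0.0, 0.0, -1.0]]
head 1.61 turn 0.0001 delta [-0.0017  0.0004  0.1051] len 0.105 per row [-0.0002  0.      0.0105]
```

View pics/w10.png

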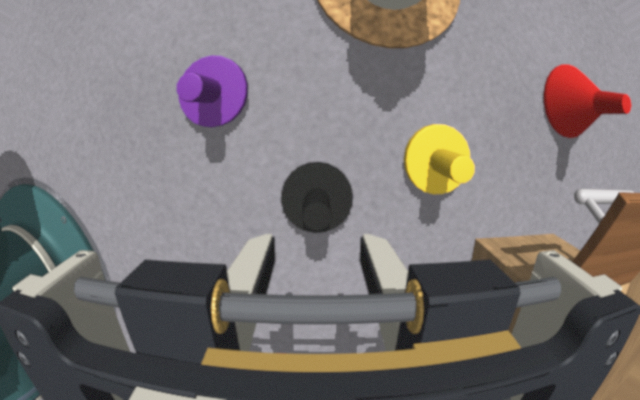

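View pics/s12.png

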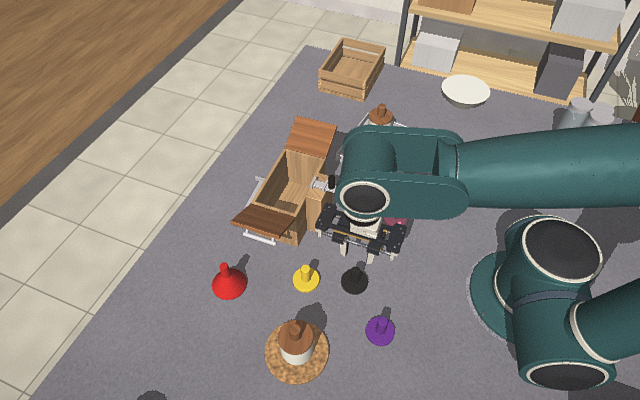

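The second black disc's knob at (316,210) is centred between the fingers. I'm gripping it.

```bash
python3 -m handwheel '[[[0.05,-0.001,0,0.04,0],[0.05,0,0,0.04,0],[0.05,0,0,0.02,0],[0.05,0,0,0.0045,0],[0,0,0,0,0],[0,0,0,0,0],[0,0,0,0,0],[0,0,0,0,0],[0,0,0,0,0],[0,0,0,0,0]]]' 20
python3 -c "
from h import *
st()"
python3 -m handwheel '[[[0,0,0,-0.03,0],[0,0,0,-0.05,0],[0,0,0,-0.05,0],[0,0,0,-0.04,0],[0,0.003,0.04,0,0],[0,0.003,0.04,0,0],[0,0.003,0.04,0,0],[0,0.003,0.04,0,0],[0,0.003,0.04,0,0],[0,0.003,0.04,0,0]]]' 20
python3 -m handwheel '[[[0,0.003,0.04,0,0],[0,0.003,0.04,0,0],[0,0.003,0.04,0,0],[0,0.003,0.04,0,0],[0,0.003,0.03,0,0],[0,0,0,0.05,0],[0,0,0,0.05,0],[0,0,0,0,0],[0,0,0,0,0],[0,0,0,0,0]]]' 20
python3 -c "
from h import *
go(.4575,-.3008,.049,1.6); snap('side','s13.png')"
```

```text
clock: 62.05
eef_pos: [0.414, 0.1294, 0.1094]
orientation: [-3.141, -0.044, -0.002]
ft_force: [-0.6, -0.1, 6.4]
finger_gap: 0.252
t 62.05 tcp [0.414  0.1294 0.1094] F [-0.62 -0.06  6.42] gap 23.4 q [ 0.24 -0.31  2.16  0.    1.29  0.22]
[[1.0, 0.028, 0.001], [0.028, -1.0, 0.0], [0.001, -0.0, -1.0]]
clock: 63.3
eef_pos: [0.4382, -0.1114, 0.2786]
orientation: [-3.141, -0.044, 0.0]
ft_force: [0.5, 0.2, -1.1]
finger_gap: 0.252
clock: 64.55
eef_pos: [0.4594, -0.2999, 0.1811]
orientation: [3.139, 0.044, 0.004]
ft_force: [1.1, -0.1, -0.4]
finger_gap: 0.253
t 64.55 tcp [ 0.4594 -0.2999  0.1811] F [ 1.12 -0.06 -0.37] gap 23.5 q [-0.62 -0.1   1.86 -0.    1.38 -0.65]
[[1.0, 0.028, 0.003], [0.028, -1.0, -0.002], [0.003, 0.002, -1.0]]
head 1.61 turn 0.0002 delta [-0.0019  0.0008  0.0671] len 0.067 per row [-0.0002  0.0001  0.0067]
```

View pics/s13.png

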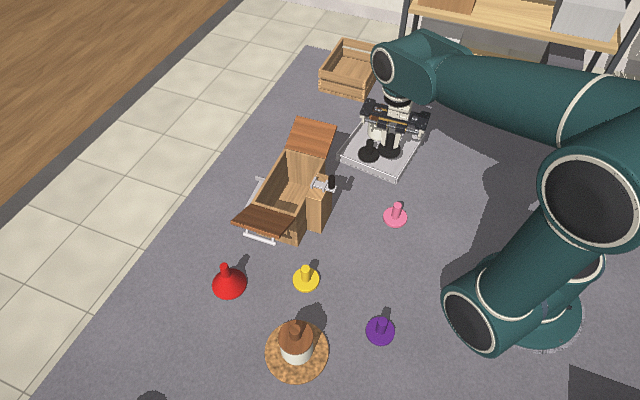

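```bash
python3 -m handwheel '[[[0,-0.001,0,0.025,0],[0,0,0,0.025,0],[0,0,0,0.0115,0],[0,0,0,0.001,0],[0,0,0,0.001,0],[0,0,0,0.001,0],[0,0,0,0.001,0],[0,0,0,0,0],[0,0,0,0,0],[0,0,0,0,0]]]' 20
python3 -c "
from h import *
st()"
```

```text
clock: 65.85
eef_pos: [0.458, -0.2998, 0.1144]
orientation: [3.141, 0.044, 0.001]
ft_force: [-3.4, 1.7, 8.4]
finger_gap: 0.255
t 65.85 tcp [ 0.458  -0.2998  0.1144] F [-3.45  1.74  8.43] gap 23.7 q [-0.63 -0.04  1.92 -0.    1.26 -0.65]
[[1.0, 0.028, 0.001], [0.028, -1.0, -0.001], [0.001, 0.001, -1.0]]
```

```bash
python3 -m handwheel '[[[0.04,0,0,0,0],[0.04,0,0,0,0],[0.04,0,0,0,0],[0.04,0,0,-0.02,0],[0.04,0,0,-0.04,0],[0.04,0,0,-0.05,0],[0.04,0,0,-0.05,0],[0.04,0,0,-0.04,0],[0.04,0,0,0,0],[0.04,0,0,0,0]]]' 20
python3 -m handwheel '[[[0.04,-0.018,0.035,0,0],[0.04,-0.018,0.035,0,0],[0.04,-0.018,0.035,0,0],[0.04,-0.018,0.035,0,0],[0.04,-0.018,0.035,0,0],[0.04,-0.018,0.035,0,0],[0.04,-0.018,0.035,0,0],[0.04,-0.018,0.035,0,0],[0.04,-0.018,0.035,0,0],[0.04,0,0,0,0]]]' 20
python3 - <<'E'
from h import *
st()
s,p,d=snap('top','top7.png');P=cloud('top',d);X,Y,Z=np.moveaxis(P,-1,0)
snap('side','s14.png')
for c in('top','side'):
  for n in('jar_1','disc_1','bolt_knob'): print(c,n,[(np.round(o['position'],3).tolist(),round(o['score'],2)) for o in ctrl.mark_of(c,n)])
for n,x,y,lo,hi in(('jarT',.477,.351,.12,.14),('jarTray',.529,-.433,.115,.135),('dB',.552,-.313,.06,.08),('dA',.458,-.3,.06,.08)):
    m=(np.hypot(X-x,Y-y)<.03)&(Z>lo)&(Z<hi);print(n,m.sum(),P[m].mean(0).round(4))
E
```

```text
clock: 67.1
eef_pos: [0.4575, -0.2994, 0.3133]
orientation: [3.141, 0.044, 0.0]
ft_force: [0.8, 0.3, 0.0]
finger_gap: 0.431
clock: 68.35
eef_pos: [0.3031, -0.6205, 0.311]
orientation: [-3.139, -0.04, 0.002]
ft_force: [-0.1, 0.1, -0.2]
finger_gap: 0.432
t 68.35 tcp [ 0.3031 -0.6205  0.311 ] F [-0.05  0.09 -0.16] gap 40.2 q [-1.15  0.15  1.39 -0.    1.6  -1.18]
[[1.0, 0.026, -0.001], [0.026, -1.0, 0.003], [-0.001, -0.003, -1.0]]
top jar_1 [([0.476, 0.345, 0.01], 0.86), ([0.527, -0.434, 0.003], 0.81)]
top disc_1 [([0.311, 0.228, -0.005], 0.96), ([0.457, -0.305, 0.008], 0.89), ([0.526, -0.322, 0.006], 0.85), ([0.379, -0.113, 0.003], 0.72)]
top bolt_knob [([0.543, -0.025, 0.189], 0.66)]
side jar_1 [([0.528, -0.434, 0.001], 0.84), ([0.48, 0.348, 0.012], 0.77), ([0.789, -0.036, -0.004], 0.4), ([0.657, 0.08, 0.136], 0.22)]
side disc_1 [([0.375, -0.114, -0.002], 0.9), ([0.314, 0.232, 0.001], 0.83), ([0.537, 0.173, 0.001], 0.72), ([0.46, -0.303, 0.004], 0.59), ([0.53, -0.326, 0.003], 0.53)]
side bolt_knob [([0.542, -0.025, 0.187], 0.61)]
jarT 113 [0.4755 0.3493 0.1283]
jarTray 105 [ 0.5277 -0.4314  0.1223]
dB 50 [ 0.5298 -0.3193  0.0674]
dA 81 [ 0.4574 -0.2989  0.067 ]
```

View pics/top7.png

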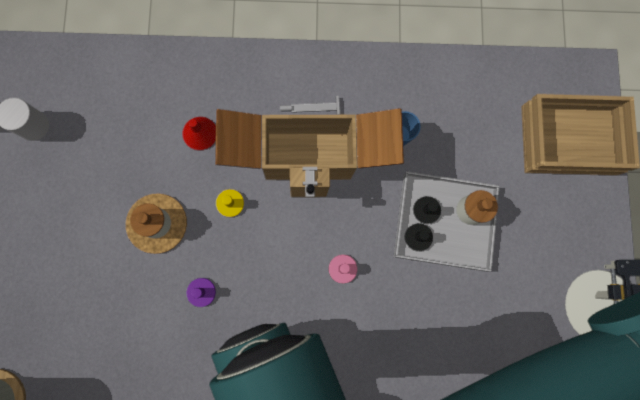

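View pics/s14.png

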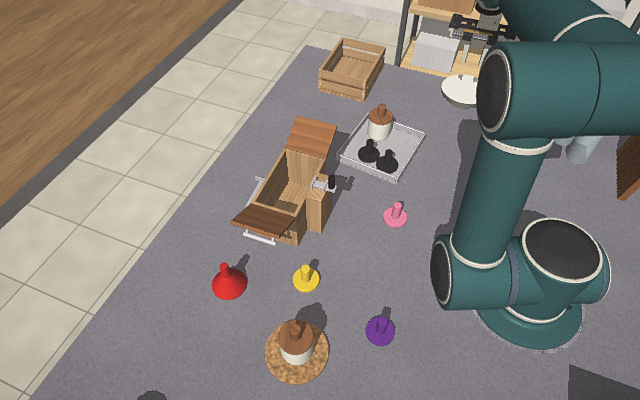

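Disc B now reads (0.529, -0.321) instead of (0.552, -0.313), so it was shifted about 24 mm. I'm checking that it still lies flat and does not overlap the other disc.

Run:
```python
from h import *
Ps=[]
for i in range(6):
    s,p,d=snap('top','top8.png');Ps.append(cloud('top',d))
P=np.nanmean(Ps,0);X,Y,Z=np.moveaxis(P,-1,0)
cv2.imwrite('pics/c8.png',cv2.resize(p[165:280,390:510][:,:,::-1],None,fx=5,fy=5,interpolation=cv2.INTER_CUBIC))
for n in('A','B'):
    x,y={'A':(.4574,-.299),'B':(.5298,-.3193)}[n]
    r=np.hypot(X-x,Y-y); m=(r<.033)&(r>.015)&(Z>.008)&(Z<.03); q=P[m]
    c=np.linalg.lstsq(np.c_[q[:,:2]-[x,y],np.ones(len(q))],q[:,2],rcond=None)[0]; print(n,len(q),'slope',c[:2].round(3),'z',c[2].round(4), np.std(q[:,2]).round(4))
    m=(r<.02)&(Z>.058)&(Z<.08); print(P[m].mean(0).round(4))
```

```text
A 402 slope [-0.004  0.004] z 0.0158 0.0011
[ 0.4571 -0.2987  0.0672]
B 371 slope [-0.009 -0.009] z 0.0156 0.0013
[ 0.526  -0.32    0.0669]
```

View pics/c8.png

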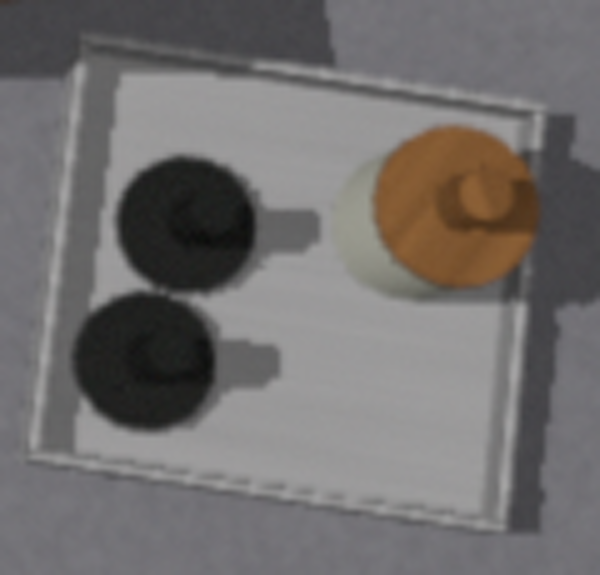

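Both discs lie flat, knob up, on the tray floor. Their plates show no slope, and their centres are about 72 mm apart, so they sit side by side without overlapping. The jars, flaps and bolt are all as wanted, so I'm handing in.

```bash
python3 -c "
from h import *
print(ctrl.close_job()); st()"
```

```text
the job is handed in; nothing more can be done
None
the job is handed in; nothing more can be done
```

The job is done and was handed in at about 69 s of the 210 s allowed.

- **Chest:** I drew the bolt about 33 mm, past the 28 mm it needs to clear the flaps. Both flaps are open at their stops.
- **Weighing:** jar_2 weighed about 7.0 N and jar_1 about 3.3 N, so jar_2 is the full one.
- **Full jar:** jar_2 stands upright on the trivet, within about 2 mm of its middle.
- **Tray:** jar_1 stands upright on the tray floor with both black discs. Those were the only two on the bench besides the purple, yellow and pink lookalikes, which I did not touch.
- **Left alone:** I did not touch the funnel, lid lifter or cup.

**One disagreement in the last checks:** the first disc I set in the tray was about 24 mm from where I had released it. I put this down to the announced random knock, but I did not see it happen, so a touch from the gripper is also possible. The disc still lies flat beside the other one, about 72 mm between centres, which is roughly edge to edge. I left it there.

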